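# Check the enamelled paperweights and pack them in the case

## Task

Lift the wooden case's lid open until it rests on its stop and leave it open. Then take the paperweights that are there one at a time, in the order brass, black, white knob, and hold the red, then the green, then the blue side still for about a second at the bench camera's focus, centred above the yellow cross at lens height and squarely facing the lens; after its check, lower each one into the case, without dropping it, to stand upright on the floor. Do not knock the camera, and leave the jar, the tub and the scraper where they are.

Things in the scene. Friction and masses are not known exactly. Their poses are not given: they have to be found in the camera images.
- brass: paperweight with the brass knob, loose, 0.3 kg, may be absent: grey three-sided prism on a dark weighted foot, 46 mm tall in all, sides 62 mm wide, 22 mm from its axis (corners 38 mm), on top a hexagonal knob 16 mm across flats, 36 mm tall. Origin: centre of underside, z up. Red side faces +x; green 120, blue 240 deg anticlockwise from above; knob flats face 0, 60, 120.. deg
- brass_red (a point): centre of the red enamel side of the brass-knobbed paperweight, 28 mm above its underside, 22 mm from its axis; x points straight out of that side, z up
- brass_green (a point): centre of the green enamel side of the brass-knobbed paperweight, 28 mm above its underside, 22 mm from its axis; x points straight out of that side, z up
- brass_blue (a point): centre of the blue enamel side of the brass-knobbed paperweight, 28 mm above its underside, 22 mm from its axis; x points straight out of that side, z up
- black: paperweight with the black knob, loose, 0.3 kg, may be absent: grey three-sided prism on a dark weighted foot, 46 mm tall in all, sides 62 mm wide, 22 mm from its axis (corners 38 mm), on top a hexagonal knob 16 mm across flats, 36 mm tall. Origin: centre of underside, z up. Red side faces +x; green 120, blue 240 deg anticlockwise from above; knob flats face 0, 60, 120.. deg
- black_red (a point): centre of the red enamel side of the black-knobbed paperweight, 28 mm above its underside, 22 mm from its axis; x points straight out of that side, z up
- black_green (a point): centre of the green enamel side of the black-knobbed paperweight, 28 mm above its underside, 22 mm from its axis; x points straight out of that side, z up
- black_blue (a point): centre of the blue enamel side of the black-knobbed paperweight, 28 mm above its underside, 22 mm from its axis; x points straight out of that side, z up
- white: paperweight with the white knob, loose, 0.3 kg, may be absent: grey three-sided prism on a dark weighted foot, 46 mm tall in all, sides 62 mm wide, 22 mm from its axis (corners 38 mm), on top a hexagonal knob 16 mm across flats, 36 mm tall. Origin: centre of underside, z up. Red side faces +x; green 120, blue 240 deg anticlockwise from above; knob flats face 0, 60, 120.. deg
- white_red (a point): centre of the red enamel side of the white-knobbed paperweight, 28 mm above its underside, 22 mm from its axis; x points straight out of that side, z up
- white_green (a point): centre of the green enamel side of the white-knobbed paperweight, 28 mm above its underside, 22 mm from its axis; x points straight out of that side, z up
- white_blue (a point): centre of the blue enamel side of the white-knobbed paperweight, 28 mm above its underside, 22 mm from its axis; x points straight out of that side, z up
- scope: fixed grey bench camera on a flat foot plate (90 x 180 x 6 mm, from 80 mm before the lens front to 100 mm behind). Origin: on the table below the front of the black lens, which looks along the body's -x, axis 85 mm up; 115 mm tall in all. A yellow cross is painted on the plate 35 mm before the lens
- mark (a point): the camera's point of focus: on the lens axis, 35 mm before the lens front, 85 mm above the table, straight above the yellow cross; its axes are those of the camera (x points into the lens, z up). The side being shown is to be centred here, facing the lens (its outward direction along this x)
- case: fixed open dark wooden case, outer 170 (x) x 310 (y) x 70 mm high, walls and floor 6 mm thick, hinge along its +x rim, front to -x. Origin: centre of its underside, on the table
- case_in (a point): centre of the case's inner floor, 6 mm above the table; axes of the case; the inside measures 158 (x) x 298 (y) mm, 64 mm deep
- lid (a joint): angle of the case's lid, a board 170 x 310 x 8 mm, 0.3 kg: 0 shut, grows as its front rises and swings over to the case's +x, 1.85 on its stop, where it leans back past upright and rests by itself. It swings freely; let go below about 1.7 it falls shut
- lid_handle (a point): middle of the lid's brass bar handle: a round bar about 10 mm thick and 100 mm long, parallel to the hinge (case's y), its centre 35 mm above the lid's upper face (when shut) and 140 mm from the hinge line; moves with the lid
- lid_hinge (a point): middle of the lid's hinge line (parallel to the case's y) on the case's +x rim, at the lid's underside, 70.5 mm above the table; its axes turn with the lid
- jar: bystander: glass jar with metal cap, 56 mm across, 75 mm tall; origin at the centre of its underside
- tub: bystander: lilac plastic tub 75 x 110 x 50 mm; origin at the centre of its underside
- scraper: bystander: slim steel scraper with a wooden handle, 190 mm long along its x, lying flat; origin below its middle
There are look-alikes about, which are no part of the job. Leave any orange or turquoise look-alike of the white alone.

How it is judged:
By the outcome, as a careful person would: the job done as asked, in the order asked, and still so for the second after the job is handed in, with the robot touching nothing.
Of brass, black, white only 2 to 3 are there at a start; the rules pass over those that are not, and their reading is None.
At some moment in a run one of brass, black, white may be knocked a few centimetres aside while the robot is not near it.
It also fails if it takes over 210 s, if anything falls off the work surface, if the arm or the gripper's body presses on something with over 40 N, if the wrist force passes 120 N, or if a joint passes its speed limit or range.

## Robot

A 6-joint arm with a two-finger parallel gripper is mounted at the origin on the work surface. World frame = base frame: x ahead of the robot, y to its left, z up, the work surface at z = 0. Lengths are in mm, angles in rad, forces in N, time in s.
With the tool pointing down it reaches from about 225 to 875 mm from the base axis. Payload 3.4 kg.
Tool frame: the origin (TCP) lies midway between the tips of the shut fingers; the grasp point (between the pads) lies 19 mm behind it; z points along the fingers, y is the line along which they close (so a half turn about z gives the same grasp; the last joint's range is limited). The gripper opens to 85 mm and grips with 20 to 120 N. Pads are 22 mm wide; open, the fingers measure 114 mm over their backs; the gripper's body (76 mm by 85 mm) begins 54 mm behind the grasp point. The pads swing forward as they close: fully open they stand 13 mm farther back than shut.
Start: joints at [-0.121, 0.276, 1.505, -0, 1.361, -0.121], TCP at [575.033, -0.009, 231.328] pointing down, gripper open.
Joint ranges: [-2.89, 2.89], [-0.75, 2.08], [0.22, 2.7], [-1.18, 4.32], [0.11, 2.71], [-2.7, 2.7]. Speed limits (rad/s): [2.57, 2.57, 3.14, 3.14, 3.14, 3.14].

## Interface

Orientations are given as a unit quaternion [w, x, y, z].
In Python, from station import bot gives the robot as it stands.
- The arm moves only by the tool drive_tool, never from a script. Its argument "motion" is a list of rows, each an object with "dp": the shift along the world's x, y, z each as a share of 100 mm, from -1 to 1, a list of three; "angular": the turn, a rotation vector about the world's x, y, z each as a share of 2 rad, from -1 to 1, a list of three. A call has 1 to 5 rows; each row shifts and turns the commanded pose from where the row before left it; what a row does not reach is not made up. A row lasts 1/8 s, in which the tool goes at most 62.5 mm and 10.7 degrees, less where a joint would pass 70% of its speed; a pose out of reach is approached as far as the arm can. A call with a number of a shift or a turn outside -1 to 1 is refused whole. A call with a gripper value outside its range is refused whole. "claw" is the closure, from -1 (fully open) to 1 (shut), set as the call begins (left out, the last holds). The fingers move at their own pace and stop on an object; the grip force is fixed at half the most. Time passes only in rows, so rows that do not move let the fingers close. It gives the time, the measured TCP pose, the force, the opening and the grip force at its end, in the units of the state.
- bot.observe(): the state, without advancing time (a new reading comes with each control period).
- bot.read_camera(name): name is "scene" or "side" or "wrist"; returns a dict with "color" (480x640x3 uint8, blue, green, red), "fx", "fy", "cx", "cy" (pixels), "position" and "attitude" of the camera in the world; the wrist camera has in their place "T_tool_cam" (4x4, takes a point from camera to tool coordinates, whose origin is the TCP and whose axes are the flange's). Camera axes: x right, y up, looking along -z (the intrinsics and any distortion apply to the point x, -y, -z); pixel columns grow to the right and rows downward; lengths in mm; the calibration is good to about 2 mm. A picture is of the moment at which its call begins: read the wrist's pose just before it. There is no depth.
- bot.close_job(): hands the job in; it is judged then, once.
The state is a dict: "clock": time; "q": joint angles; "joint_vel": joint speeds; "effort": joint torques, N m; "tcp_pos": TCP position; "eef_rot": TCP orientation; "contact_force": force on the tool from outside, world axes, zero at the start; "wrist_torque": the same for the moment, N m; "grip_width": finger opening in mm; "gripper_force": force on a finger pad.
Only numpy, scipy, OpenCV 4.12 (cv2) and the standard library are available. Lean on these libraries where they do the work, as an engineer would, in place of code of your own. Each camera call takes 0.05 s, during which the arm holds its last target. There are 200 camera calls.

## Working session

There is one attempt and no reset: what is moved stays moved. The work goes in short steps, Python scripts to look and compute and a tool call to move; the robot and the scene stay as the last step left them, time stands still between calls to the robot, and variables do not carry over. Pictures are saved under pics/ and viewed, at most 14 in all, crops included, and the job is handed in when it is done.

Besides the shell and the picture viewer there is one more tool, called after ">>>" as name(argument=value, ...), one argument or row to a line, values as JSON. drive_tool: Moves the arm, as the interface text tells. Its arguments: {"type":"object","properties":{"motion":{"type":"array"},"claw":{"type":"number"}},"required":["motion"]}

```bash
ls; mkdir -p pics; cat > h.py <<'E'
import numpy as np, cv2
from scipy.spatial.transform import Rotation as R
from station import bot
def snap(name,fn=None):
    s=bot.observe(); c=bot.read_camera(name)
    if fn: cv2.imwrite('pics/'+fn,c['color'])
    return s,c
E
python3 - <<'E'
from h import *
for n in ['scene','side','wrist']:
    s,c=snap(n,n+'0.png')
    print({k:(v if k!='color' else v.shape) for k,v in c.items()})
print(s)
E
```

```text
pics
{'color': (480, 640, 3), 'fx': 508.69886240904515, 'fy': 508.69886240904515, 'cx': 320.7320192320629, 'cy': 249.7342639372851, 'position': array([1412.81951488, -379.17525048,  665.71630581]), 'attitude': array([0.72292762, 0.40504454, 0.27194486, 0.4892449 ])}
{'color': (480, 640, 3), 'fx': 447.96685731227666, 'fy': 447.96685731227666, 'cx': 325.2959808226923, 'cy': 244.42364325845801, 'position': array([ 298.93373601, -548.64945459,  825.14171343]), 'attitude': array([ 0.91289692,  0.31492098, -0.08084783, -0.24679469])}
{'color': (480, 640, 3), 'fx': 391.5488465620545, 'fy': 391.5488465620545, 'cx': 320.805852406566, 'cy': 248.50823373319375, 'T_tool_cam': array([[ 2.20630938e-04,  9.62030793e-01,  2.72940845e-01,
         6.92649921e+01],
       [ 9.99999902e-01, -1.07513776e-04, -4.29394705e-04,
        -1.23928599e+00],
       [-3.83746027e-04,  2.72940913e-01, -9.62030722e-01,
        -1.42511039e+02],
       [ 0.00000000e+00,  0.00000000e+00,  0.00000000e+00,
         1.00000000e+00]])}
{'clock': 0.1, 'q': array([-1.20988151e-01,  2.76530429e-01,  1.50601551e+00, -1.39938280e-05,
        1.36071163e+00, -1.21025952e-01]), 'joint_vel': array([-1.63451549e-04, -2.08885328e-03, -4.57129350e-03, -2.16109499e-05,
        1.25412896e-04,  1.90151217e-03]), 'effort': array([ 1.55745878e-03, -4.17697620e+01, -2.46405226e+01, -1.74112388e-04,
        5.80947395e-03,  2.85749664e-07]), 'tcp_pos': array([5.74520261e+02, 5.47265492e-02, 2.30523397e+02]), 'eef_rot': array([-6.51170966e-04,  7.07092135e-01,  7.07120937e-01, -5.18664719e-04]), 'contact_force': array([-0.42157735, -0.13154036,  0.6792338 ]), 'wrist_torque': array([-0.00531583,  0.0450555 ,  0.01933562]), 'gripper_force': 0.0, 'grip_width': 85.12239792317075}
```

View pics/scene0.png

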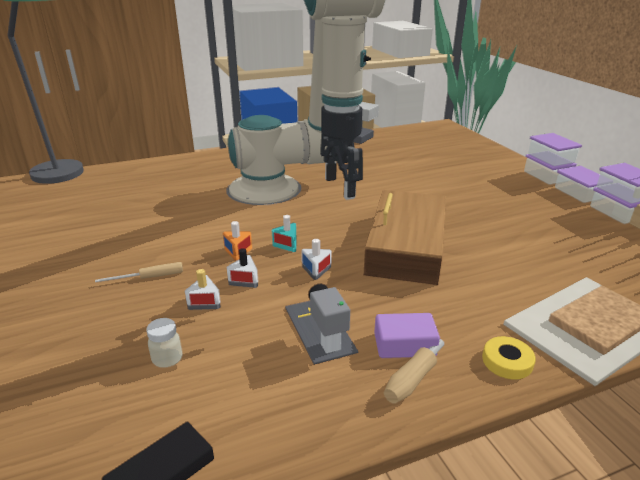

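View pics/side0.png

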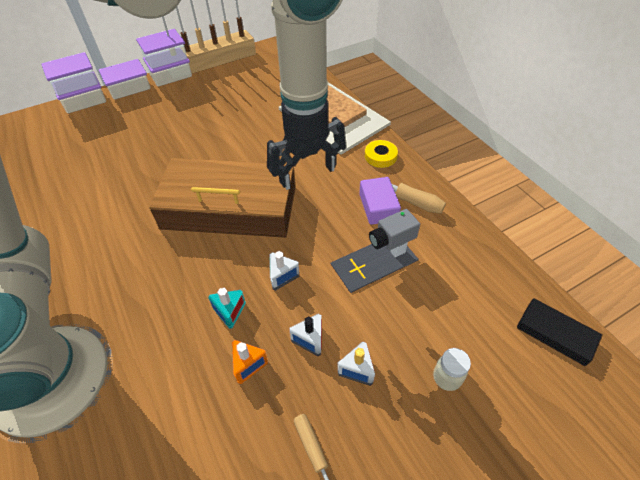

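The scene view shows brass at (201,290), black at (242,268) and white at (317,258), so all three are there. The orange look-alike is at (237,240) and the turquoise one at (285,235). In the side view they are brass (357,362), black (308,335), white (283,268), orange (247,358) and turquoise (227,305). The grey prism with a white knob fits "white"; the orange and turquoise bodies are decoys. I'll enlarge both views to confirm this and pick points.

```bash
python3 - <<'E'
import cv2
for n,(x,y,w,h,f) in {'scene':(180,185,266,190,3),'side':(145,145,290,240,2.5)}.items():
    im=cv2.imread(f'pics/{n}0.png')[y:y+h,x:x+w]
    cv2.imwrite(f'pics/{n}0c.png',cv2.resize(im,None,fx=f,fy=f,interpolation=cv2.INTER_CUBIC))
E
```

```text
(no output)
```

View pics/scene0c.png

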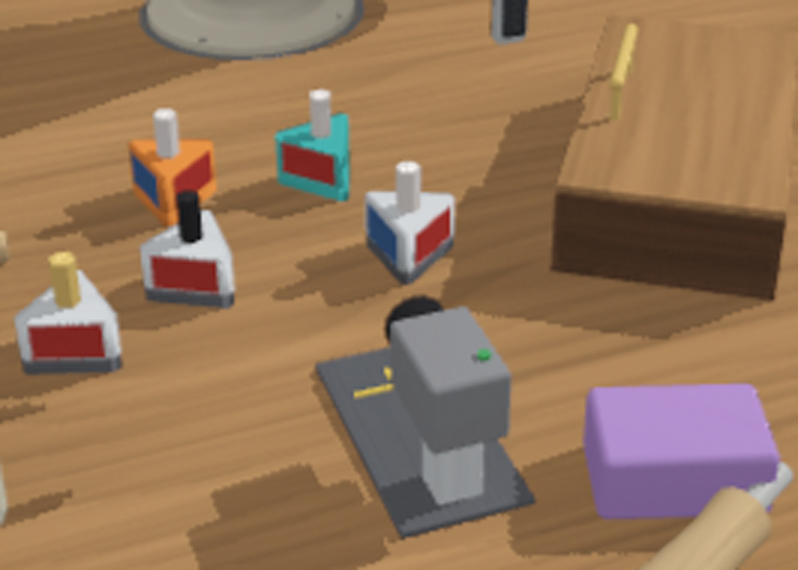

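View pics/side0c.png

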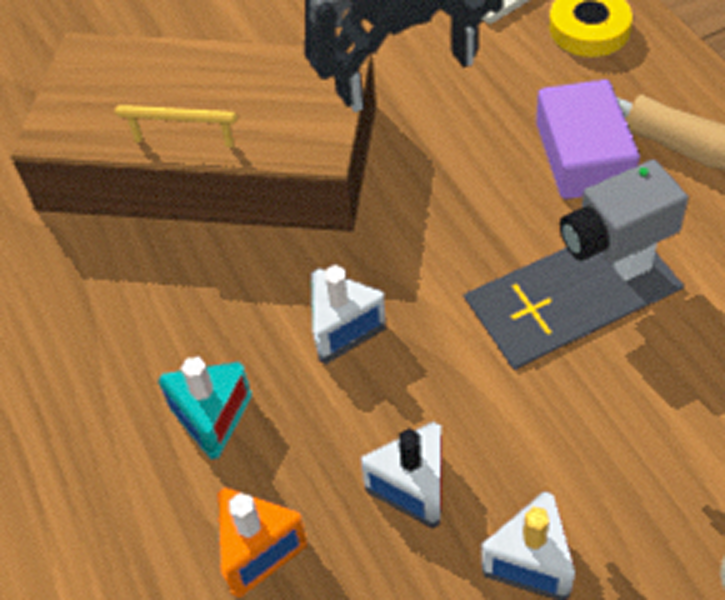

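Enlarged, brass, black and white are the grey prisms with matching knobs; the orange and turquoise bodies stay out of it. The picked points go into triangulation and pose fits.

```bash
cat >> h.py <<'E'
from scipy.optimize import least_squares
def cam_pose(c,s=None):
    if 'position' in c:
        q=c['attitude']; return R.from_quat([*q[1:],q[0]]).as_matrix(),np.array(c['position'])
    q=s['eef_rot']; Rt=R.from_quat([*q[1:],q[0]]).as_matrix(); T=c['T_tool_cam']
    return Rt@T[:3,:3], Rt@T[:3,3]+s['tcp_pos']
class Cam:
    def __init__(self,c,s=None):
        self.K=(c['fx'],c['fy'],c['cx'],c['cy']); self.R,self.p=cam_pose(c,s)
    def proj(self,P):
        v=(np.atleast_2d(P)-self.p)@self.R; d=-v[:,2]
        return np.c_[self.K[2]+self.K[0]*v[:,0]/d, self.K[3]-self.K[1]*v[:,1]/d]
    def ray(self,uv):
        d=self.R@np.array([(uv[0]-self.K[2])/self.K[0],-(uv[1]-self.K[3])/self.K[1],-1]); return d/np.linalg.norm(d)
    def onz(self,uv,z):
        d=self.ray(uv); return self.p+d*(z-self.p[2])/d[2]
def tri(obs):
    A=0;b=0
    for cam,uv in obs:
        d=cam.ray(uv); M=np.eye(3)-np.outer(d,d); A=A+M; b=b+M@cam.p
    X=np.linalg.solve(A,b); return X,[np.round(c.proj(X)[0]-uv,1) for c,uv in obs]
def fit(obs,starts):
    """obs: list of (cam, local xyz, uv); returns x,y,yaw,rms"""
    def f(p):
        r=[]
        Rz=R.from_euler('z',p[2]).as_matrix()
        for cam,P,uv in obs: r.append(cam.proj(Rz@np.array(P,float)+[p[0],p[1],0])[0]-uv)
        return np.ravel(r)
    best=min((least_squares(f,[*starts,a],loss='soft_l1',x_scale=[10,10,.1]) for a in np.arange(-3,3.2,.7)),key=lambda s:s.cost)
    return best.x,np.round(f(best.x).reshape(-1,2),1)
def enamel(k,t=0,z=28):
    a=2*np.pi/3*k; return [22*np.cos(a)-t*np.sin(a),22*np.sin(a)+t*np.cos(a),z]
def corner(k,r=36.5,z=46): # k=0: between red & green
    a=np.pi/3+2*np.pi/3*k; return [r*np.cos(a),r*np.sin(a),z]
TOP=[0,0,82]
E
cat > m1.py <<'E'
from h import *
import pickle
def ld(n):
    c=bot.read_camera(n); return Cam(c)
S,D=ld('scene'),ld('side'); pickle.dump((S,D),open('cams.pkl','wb'))
s=lambda x,y:(180+x/3,185+y/3)
d=lambda x,y:(145+x/2.5,145+y/2.5)
W={'brass':[(S,TOP,s(62,257)),(D,TOP,d(538,514)),(S,enamel(0),s(67,342)),(D,enamel(2),d(526,575)),(D,corner(0),d(547,494)),(D,corner(1),d(485,547)),(D,corner(2),d(572,577))],
'black':[(S,TOP,s(189,196)),(D,TOP,d(411,436)),(S,enamel(0),s(184,274)),(D,enamel(2),d(397,493)),(D,corner(0),d(439,425)),(D,corner(1),d(364,474)),(D,corner(2),d(440,503))],
'white':[(S,TOP,s(408,167)),(D,TOP,d(336,270)),(S,enamel(0),s(433,235)),(S,enamel(2),s(382,227)),(D,enamel(2),d(355,328))]}
for n,o in W.items():
    print(n,'knobtop',tri([(o[0][0],o[0][2]),(o[1][0],o[1][2])]))
    p,r=fit(o,o[1][0].onz(o[1][2],82)[:2]); print(p[:2],np.degrees(p[2]),r.tolist())
for n,a,b in [('h1',s(634,28),d(118,110)),('h2',s(617,85),d(236,117)),('frontbotR',s(553,269),d(352,228)),('fronttopR',s(558,188),d(350,180)),('plateFL',s(317,365),d(467,297)),('lenstop',s(484,355),d(643,172))]:
    print(n,tri([(S,a),(D,b)]))
o=[(D,[-35,0,6],d(532,308)),(D,[-80,45,6],d(467,297)),(D,[-80,-45,6],d(516,366)),(D,[100,-45,6],d(682,285)),(S,[-80,45,6],s(317,365)),(S,[100,45,6],s(533,498)),(S,[-80,45,6],s(317,365))]
o[5]=(S,[100,45,6],s(533,498)); o.append((S,[100,-45,6],s(404,533)))
p,r=fit(o,D.onz(d(532,308),6)[:2]); print('scope',p,np.degrees(p[2]),r.tolist())
o=[(D,[-85,155,0],d(38,208)),(D,[-85,-155,0],d(352,228)),(D,[-85,-155,78],d(350,180)),(D,[-85,155,78],d(15,157)),(S,[-85,-155,0],s(553,269)),(S,[85,-155,0],s(772,297)),(S,[-85,-155,78],s(558,188)),(S,[85,-155,78],s(785,212)),(S,[-55,50,113],s(634,28)),(S,[-55,-50,113],s(617,85)),(D,[-55,50,113],d(118,110)),(D,[-55,-50,113],d(236,117))]
p,r=fit(o,[600,200]); print('case',p,np.degrees(p[2]),r.tolist())
c=np.cos(p[2]);sn=np.sin(p[2]);
E
python3 m1.py
```

```text
brass knobtop (array([ 518.16160555, -282.47361213,   81.79917416]), [array([ 0., -0.]), array([0., 0.])])
[ 517.0655165  -283.58781885] -17.835752174794777 [[-0.6, -0.3], [-0.2, 0.8], [-0.5, -1.0], [-0.0, -0.4], [0.3, -0.4], [0.7, 0.0], [-0.4, -1.9]]
black knobtop (array([ 470.621231 , -181.5690263,   80.4419996]), [array([-0.1,  0. ]), array([-0. , -0.1])])
[ 469.735523   -184.35964596] -28.903536973908146 [[-1.5, -0.5], [0.2, 0.9], [-0.4, -0.5], [1.1, 0.5], [-1.0, -0.5], [0.7, -4.9], [-1.0, -1.9]]
white knobtop (array([491.12487175, -16.78239544,  81.46535044]), [array([ 0.4, -0.4]), array([0.3, 0.5])])
[490.94926682 -17.04675112] 30.552514104929443 [[0.3, -0.6], [0.2, 0.5], [-0.5, 0.0], [0.1, 1.5], [-0.5, -0.6]]
h1 (array([394.99385766, 224.61312033, 110.90365308]), [array([-0.1,  0.1]), array([-0.1, -0.2])])
h2 (array([482.77700486, 161.58439811, 111.57206276]), [array([-0.1,  0.1]), array([-0.1, -0.1])])
frontbotR (array([547.87156063,  80.34586573,  -0.75410316]), [array([ 0.1, -0.1]), array([0.1, 0.1])])
fronttopR (array([549.84783137,  77.82201159,  72.37844184]), [array([-0.6,  0.6]), array([-0.4, -0.8])])
plateFL (array([592.29771689, -97.18182592,  18.54058247]), [array([ 13. , -11.1]), array([ 9.1, 13.9])])
lenstop (array([757.35197039, -74.13261829, 109.35094983]), [array([-0.1,  0.1]), array([-0.1, -0.1])])
scope [ 6.77439510e+02 -9.16575632e+01  1.26384186e-02] 0.7241280471255029 [[1.1, 1.5], [-0.7, 0.3], [1.5, 2.1], [2.0, -0.7], [35.4, -10.3], [0.4, -1.2], [35.4, -10.3], [-1.1, 0.2]]
case [472.12113089 235.47651793  -5.32683611] -305.2052273968404 [[-0.3, 0.4], [1.4, 0.6], [-0.4, -2.1], [-1.4, -1.3], [-1.0, 0.4], [0.9, 1.1], [-1.0, -1.4], [1.0, 0.1], [-1.0, 0.4], [-0.3, -0.7], [2.4, -0.2], [-0.8, -0.4]]
```

Both cameras agree on heights: knob tops triangulate to 80–82 mm against 82 expected, and the handle to 111 against 113. Rough poses:

| Object | x (mm) | y (mm) | Yaw (deg) |
|---|---|---|---|
| brass | 517 | -284 | -18 |
| black | 470 | -184 | -29 |
| white | 491 | -17 | 30.5 |
| case | 472 | 235 | 54.8 |
| scope | 677 | -92 | ~0.7 |

In the scope fit I assigned one plate corner wrongly, and I'll fix that. I'm moving above the handle first.

>>> drive_tool(
  motion=[
    {"dp":[-0.135,0.192,0],"angular":[0,0,0.048]},
    {"dp":[-0.135,0.192,0],"angular":[0,0,0.048]},
    {"dp":[-0.135,0.192,0],"angular":[0,0,0.048]},
    {"dp":[-0.135,0.192,0],"angular":[0,0,0.048]},
    {"dp":[-0.135,0.192,0],"angular":[0,0,0.048]},
  ],
  claw=-1,
)

```text
clock: 0.88
tcp_pos: [507.0, 96.6, 231.2]
eef_rot: [-0.0, 0.517, 0.856, 0.0]
contact_force: [0.3, 0.2, 0.2]
grip_width: 85.4
gripper_force: 0.0
```

>>> drive_tool(
  motion=[
    {"dp":[-0.135,0.192,0],"angular":[0,0,0.048]},
    {"dp":[-0.135,0.192,0],"angular":[0,0,0.048]},
    {"dp":[-0.135,0.192,0],"angular":[0,0,0.048]},
    {"dp":[-0.135,0.192,0],"angular":[0,0,0.048]},
    {"dp":[-0.135,0.192,0],"angular":[0,0,0.048]},
  ],
)

```text
clock: 1.5
tcp_pos: [439.5, 192.6, 231.3]
eef_rot: [-0.0, 0.299, 0.954, 0.0]
contact_force: [0.6, -0.0, -0.3]
grip_width: 85.3
gripper_force: 0.0
```

>>> drive_tool(
  motion=[
    {"dp":[0,0,0],"angular":[0,0,0]},
    {"dp":[0,0,0],"angular":[0,0,0]},
  ],
)

```text
clock: 1.75
tcp_pos: [440.4, 191.6, 231.3]
eef_rot: [0.0, 0.301, 0.954, -0.0]
contact_force: [-0.8, -1.1, 0.4]
grip_width: 84.8
gripper_force: 0.0
```

```bash
sed -i 's/(S,\[-80,45,6\],s(317,365))/(S,[-80,-45,6],s(317,365))/g' m1.py; python3 m1.py | grep scope; cat >> h.py <<'E'
def st():
    s=bot.observe(); q=s['eef_rot']; M=R.from_quat([*q[1:],q[0]]).as_matrix()
    print('t',round(s['clock'],2),'tcp',np.round(s['tcp_pos'],1),'psi',round(np.degrees(np.arctan2(M[1,1],M[0,1])),1),'toolz',np.round(M[:,2],3),'q',np.round(s['q'],2),'F',np.round(s['contact_force'],1),'w',round(s['grip_width'],1),'gf',round(s['gripper_force'],1)); return s,M
E
python3 -c "
from h import *
st(); s,c=snap('wrist','w1.png'); k=Cam(c,s)
print(k.proj([[395,224.6,111],[482.8,161.6,111],[440,191,113]]))"
```

```text
scope [ 6.79047740e+02 -8.79099929e+01 -2.05071290e-02] -1.1749719388236615 [[0.5, -0.4], [-1.0, -2.3], [-0.0, -0.2], [1.9, -0.9], [-1.3, -1.1], [1.4, -0.2], [-1.3, -1.1], [-0.8, 0.1]]
t 1.85 tcp [440.6 191.4 231.3] psi 54.9 toolz [ 0. -0. -1.] q [ 0.27  0.13  1.69 -0.    1.31 -0.69] F [-0.1  0.1 -0.3] w 85.4 gf 0.0
[[323.21836721 159.23674159]
 [321.42466731 310.67405288]
 [320.70466956 242.7678224 ]]
```

View pics/w1.png

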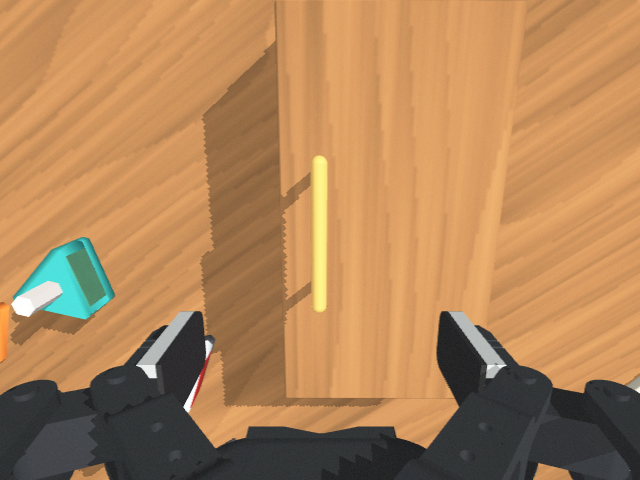

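The wrist picture shows the handle bar from (320,157) to (320,311), within about 2 px of the prediction and parallel to the fingers. Descending 138 mm and gripping.

>>> drive_tool(
  motion=[
    {"dp":[0,0,-0.3],"angular":[0,0,0]},
    {"dp":[0,0,-0.3],"angular":[0,0,0]},
    {"dp":[0,0,-0.3],"angular":[0,0,0]},
    {"dp":[0,0,-0.3],"angular":[0,0,0]},
    {"dp":[0,0,-0.18],"angular":[0,0,0]},
  ],
)

```text
clock: 2.52
tcp_pos: [439.7, 191.2, 91.8]
eef_rot: [-0.001, 0.301, 0.954, -0.001]
contact_force: [0.3, -0.8, -0.4]
grip_width: 85.5
gripper_force: 0.0
```

>>> drive_tool(
  motion=[
    {"dp":[0,0,0],"angular":[0,0,0]},
    {"dp":[0,0,0],"angular":[0,0,0]},
    {"dp":[0,0,0],"angular":[0,0,0]},
    {"dp":[0,0,0],"angular":[0,0,0]},
    {"dp":[0,0,0],"angular":[0,0,0]},
  ],
  claw=1,
)

```text
clock: 3.15
tcp_pos: [439.2, 190.3, 94.1]
eef_rot: [0.0, 0.3, 0.954, -0.002]
contact_force: [-2.5, -5.7, 6.1]
grip_width: 8.9
gripper_force: 58.4
```

>>> drive_tool(
  motion=[
    {"dp":[0,0,0],"angular":[0,0,0]},
    {"dp":[0,0,0],"angular":[0,0,0]},
    {"dp":[0,0,0],"angular":[0,0,0]},
    {"dp":[0,0,0],"angular":[0,0,0]},
  ],
)

```text
clock: 3.65
tcp_pos: [439.3, 190.3, 94.2]
eef_rot: [0.0, 0.3, 0.954, -0.002]
contact_force: [-1.9, -5.0, 6.9]
grip_width: 9.2
gripper_force: 58.5
```

```bash
cat > arc.py <<'E'
from h import *
st()
u=np.array([np.cos(-5.3268),np.sin(-5.3268)]); ax=np.array([-u[1],u[0],0])
def tcp(th,al):
    x=-140*np.cos(th)+42.5*np.sin(th); z=140*np.sin(th)+42.5*np.cos(th)
    X=x-19.5*np.sin(al); Z=z-19.5*np.cos(al); return np.array([*(X*u),Z])
n=30; th=np.linspace(0,1.82,n+1); al=0.6*th/1.82
P=np.array([tcp(a,b) for a,b in zip(th,al)])
d=np.round(np.diff(P,axis=0)/100,3)
print('turn/row share',np.round(ax*0.6/n/2,4),'final offset',P[-1]-P[0])
for i,r in enumerate(d): print(i,r.tolist())
E
python3 arc.py
```

```text
t 3.65 tcp [439.3 190.3  94.2] psi 55.1 toolz [-0.001 -0.003 -1.   ] q [ 0.27  0.26  1.91 -0.    0.97 -0.69] F [-1.9 -5.   6.9] w 9.2 gf 58.5
turn/row share [-0.0082  0.0058  0.    ] final offset [118.00787447 167.26725053  86.09936038]
0 [0.014, 0.02, 0.084]
1 [0.017, 0.024, 0.082]
2 [0.02, 0.028, 0.08]
3 [0.023, 0.032, 0.078]
4 [0.025, 0.036, 0.075]
5 [0.028, 0.039, 0.072]
6 [0.03, 0.043, 0.069]
7 [0.033, 0.046, 0.066]
8 [0.035, 0.049, 0.062]
9 [0.037, 0.052, 0.058]
10 [0.039, 0.055, 0.054]
11 [0.041, 0.058, 0.049]
12 [0.042, 0.06, 0.045]
13 [0.044, 0.062, 0.04]
14 [0.045, 0.064, 0.035]
15 [0.046, 0.065, 0.03]
16 [0.047, 0.067, 0.025]
17 [0.048, 0.068, 0.02]
18 [0.048, 0.069, 0.015]
19 [0.049, 0.069, 0.01]
20 [0.049, 0.07, 0.004]
21 [0.049, 0.07, -0.001]
22 [0.049, 0.069, -0.006]
23 [0.049, 0.069, -0.011]
24 [0.048, 0.068, -0.017]
25 [0.047, 0.067, -0.022]
26 [0.046, 0.066, -0.027]
27 [0.045, 0.064, -0.032]
28 [0.044, 0.063, -0.037]
29 [0.043, 0.061, -0.041]
```

The bar is gripped at 9 mm with low force. Driving the first half of the arc.

>>> drive_tool(
  motion=[
    {"dp":[0.014,0.02,0.084],"angular":[-0.0082,0.0058,0]},
    {"dp":[0.017,0.024,0.082],"angular":[-0.0082,0.0058,0]},
    {"dp":[0.02,0.028,0.08],"angular":[-0.0082,0.0058,0]},
    {"dp":[0.023,0.032,0.078],"angular":[-0.0082,0.0058,0]},
    {"dp":[0.025,0.036,0.075],"angular":[-0.0082,0.0058,0]},
  ],
)

```text
clock: 4.28
tcp_pos: [448.5, 203.4, 133.1]
eef_rot: [-0.016, 0.3, 0.952, -0.051]
contact_force: [0.2, -4.5, -3.5]
grip_width: 9.3
gripper_force: 58.2
```

>>> drive_tool(
  motion=[
    {"dp":[0.028,0.039,0.072],"angular":[-0.0082,0.0058,0]},
    {"dp":[0.03,0.043,0.069],"angular":[-0.0082,0.0058,0]},
    {"dp":[0.033,0.046,0.066],"angular":[-0.0082,0.0058,0]},
    {"dp":[0.035,0.049,0.062],"angular":[-0.0082,0.0058,0]},
    {"dp":[0.037,0.052,0.058],"angular":[-0.0082,0.0058,0]},
  ],
)

```text
clock: 4.9
tcp_pos: [464.2, 225.7, 166.4]
eef_rot: [-0.032, 0.299, 0.949, -0.1]
contact_force: [-2.5, -6.5, 0.0]
grip_width: 8.9
gripper_force: 58.3
```

>>> drive_tool(
  motion=[
    {"dp":[0.039,0.055,0.054],"angular":[-0.0082,0.0058,0]},
    {"dp":[0.041,0.058,0.049],"angular":[-0.0082,0.0058,0]},
    {"dp":[0.042,0.06,0.045],"angular":[-0.0082,0.0058,0]},
    {"dp":[0.044,0.062,0.04],"angular":[-0.0082,0.0058,0]},
    {"dp":[0.045,0.064,0.035],"angular":[-0.0082,0.0058,0]},
  ],
)

```text
clock: 5.52
tcp_pos: [485.0, 255.3, 190.1]
eef_rot: [-0.047, 0.297, 0.942, -0.148]
contact_force: [-3.1, -6.3, 9.3]
grip_width: 9.0
gripper_force: 58.8
```

>>> drive_tool(
  motion=[
    {"dp":[0.046,0.065,0.03],"angular":[-0.0082,0.0058,0]},
    {"dp":[0.047,0.067,0.025],"angular":[-0.0082,0.0058,0]},
    {"dp":[0.048,0.068,0.02],"angular":[-0.0082,0.0058,0]},
    {"dp":[0.048,0.069,0.015],"angular":[-0.0082,0.0058,0]},
    {"dp":[0.049,0.069,0.01],"angular":[-0.0082,0.0058,0]},
  ],
)

```text
clock: 6.15
tcp_pos: [509.8, 290.3, 202.3]
eef_rot: [-0.061, 0.295, 0.934, -0.193]
contact_force: [-2.6, -2.3, 13.7]
grip_width: 8.9
gripper_force: 58.5
```

>>> drive_tool(
  motion=[
    {"dp":[0.049,0.07,0.004],"angular":[-0.0082,0.0058,0]},
    {"dp":[0.049,0.07,-0.001],"angular":[-0.0082,0.0058,0]},
    {"dp":[0.049,0.069,-0.006],"angular":[-0.0082,0.0058,0]},
    {"dp":[0.049,0.069,-0.011],"angular":[-0.0082,0.0058,0]},
    {"dp":[0.048,0.068,-0.017],"angular":[-0.0082,0.0058,0]},
  ],
)

```text
clock: 6.78
tcp_pos: [535.5, 326.7, 199.1]
eef_rot: [-0.075, 0.292, 0.924, -0.237]
contact_force: [0.4, -0.5, 12.4]
grip_width: 8.7
gripper_force: 61.8
```

>>> drive_tool(
  motion=[
    {"dp":[0.047,0.067,-0.022],"angular":[-0.0082,0.0058,0]},
    {"dp":[0.046,0.066,-0.027],"angular":[-0.0082,0.0058,0]},
    {"dp":[0.045,0.064,-0.032],"angular":[-0.0082,0.0058,0]},
    {"dp":[0.044,0.063,-0.037],"angular":[-0.0082,0.0058,0]},
    {"dp":[0.03,0.043,-0.028],"angular":[0,0,0]},
  ],
)

```text
clock: 7.4
tcp_pos: [557.7, 358.3, 182.2]
eef_rot: [-0.086, 0.288, 0.914, -0.272]
contact_force: [2.6, 1.6, 6.4]
grip_width: 8.7
gripper_force: 63.4
```

```bash
python3 -c "
from h import *
st(); snap('side','side1.png')"
```

```text
t 7.4 tcp [557.7 358.3 182.2] psi 55.0 toolz [-0.314 -0.448 -0.837] q [ 0.58  0.76  0.91 -0.23  2.   -0.42] F [2.6 1.6 6.4] w 8.7 gf 63.4
```

View pics/side1.png

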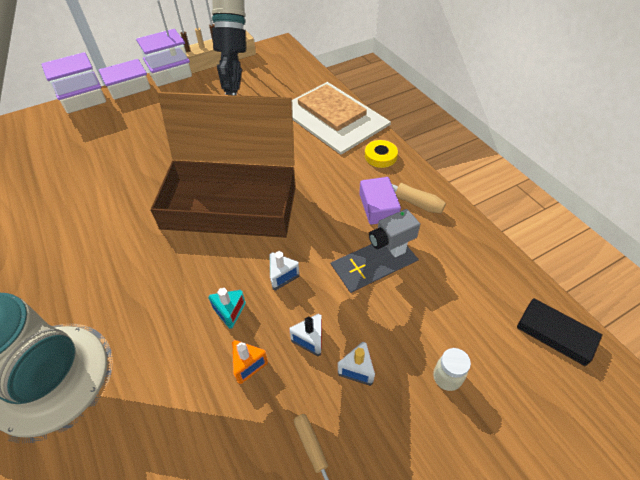

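The side view shows the lid standing open at (225,128), and the other objects unmoved. Releasing partway, backing out along the tool axis and straightening up.

>>> drive_tool(
  motion=[
    {"dp":[0,0,0],"angular":[0,0,0]},
    {"dp":[0,0,0],"angular":[0,0,0]},
    {"dp":[0,0,0],"angular":[0,0,0]},
    {"dp":[0,0,0],"angular":[0,0,0]},
  ],
  claw=0.43,
)

```text
clock: 7.95
tcp_pos: [556.6, 357.3, 180.4]
eef_rot: [-0.088, 0.288, 0.914, -0.274]
contact_force: [-0.2, -0.8, -0.6]
grip_width: 24.2
gripper_force: 0.0
```

>>> drive_tool(
  motion=[
    {"dp":[0.032,0.045,0.084],"angular":[0,0,0]},
    {"dp":[0.063,0.09,0.168],"angular":[0,0,0]},
    {"dp":[0.063,0.09,0.168],"angular":[0,0,0]},
    {"dp":[0.063,0.09,0.168],"angular":[0,0,0]},
    {"dp":[0.063,0.09,0.168],"angular":[0,0,0]},
  ],
)

```text
clock: 8.57
tcp_pos: [585.4, 398.5, 257.3]
eef_rot: [-0.087, 0.288, 0.914, -0.273]
contact_force: [-0.1, 0.6, 0.2]
grip_width: 24.7
gripper_force: 0.0
```

>>> drive_tool(
  motion=[
    {"dp":[0,0,0.12],"angular":[0.0238,-0.0168,0]},
    {"dp":[0,0,0.12],"angular":[0.0238,-0.0168,0]},
    {"dp":[0,0,0.12],"angular":[0.0238,-0.0168,0]},
    {"dp":[0,0,0.12],"angular":[0.0238,-0.0168,0]},
    {"dp":[0,0,0.12],"angular":[0.0238,-0.0168,0]},
  ],
  claw=-1,
)

```text
clock: 9.2
tcp_pos: [585.2, 398.2, 317.3]
eef_rot: [-0.044, 0.297, 0.944, -0.137]
contact_force: [0.3, 0.9, 0.7]
grip_width: 85.4
gripper_force: 0.0
```

>>> drive_tool(
  motion=[
    {"dp":[0,0,0],"angular":[0.0238,-0.0168,0]},
    {"dp":[0,0,0],"angular":[0.0238,-0.0168,0]},
    {"dp":[0,0,0],"angular":[0.0238,-0.0168,0]},
    {"dp":[0,0,0],"angular":[0.0238,-0.0168,0]},
    {"dp":[0,0,0],"angular":[0.0238,-0.0168,0]},
  ],
)

```text
clock: 9.82
tcp_pos: [585.2, 398.1, 317.1]
eef_rot: [0.0, 0.3, 0.954, 0.001]
contact_force: [-0.2, 0.4, -0.4]
grip_width: 85.3
gripper_force: 0.0
```

```bash
python3 -c "
from h import *
st()"
```

```text
t 9.82 tcp [585.2 398.1 317.1] psi 55.0 toolz [ 0.002  0.002 -1.   ] q [ 0.5   0.46  1.02  0.    1.66 -0.46] F [-0.2  0.4 -0.4] w 85.3 gf 0.0
```

Moving over brass to take a closer measurement.

>>> drive_tool(
  motion=[
    {"dp":[-0.034,-0.341,0],"angular":[0,0,0.0205]},
    {"dp":[-0.034,-0.341,0],"angular":[0,0,0.0205]},
    {"dp":[-0.034,-0.341,0],"angular":[0,0,0.0205]},
    {"dp":[-0.034,-0.341,0],"angular":[0,0,0.0205]},
    {"dp":[-0.034,-0.341,0],"angular":[0,0,0.0205]},
  ],
)

```text
clock: 10.45
tcp_pos: [568.1, 226.5, 317.1]
eef_rot: [0.0, 0.201, 0.98, 0.0]
contact_force: [-0.9, 0.2, 0.6]
grip_width: 85.4
gripper_force: 0.0
```

>>> drive_tool(
  motion=[
    {"dp":[-0.034,-0.341,-0.07],"angular":[0,0,0.0205]},
    {"dp":[-0.034,-0.341,-0.07],"angular":[0,0,0.0205]},
    {"dp":[-0.034,-0.341,-0.07],"angular":[0,0,0.0205]},
    {"dp":[-0.034,-0.341,-0.07],"angular":[0,0,0.0205]},
    {"dp":[-0.034,-0.341,-0.07],"angular":[0,0,0.0205]},
  ],
)

```text
clock: 11.08
tcp_pos: [551.2, 55.9, 281.9]
eef_rot: [0.0, 0.099, 0.995, 0.0]
contact_force: [0.3, -0.7, 0.5]
grip_width: 85.5
gripper_force: 0.0
```

>>> drive_tool(
  motion=[
    {"dp":[-0.034,-0.341,-0.07],"angular":[0,0,0.0205]},
    {"dp":[-0.034,-0.341,-0.07],"angular":[0,0,0.0205]},
    {"dp":[-0.034,-0.341,-0.07],"angular":[0,0,0.0205]},
    {"dp":[-0.034,-0.341,-0.07],"angular":[0,0,0.0205]},
    {"dp":[-0.034,-0.341,-0.07],"angular":[0,0,0.0205]},
  ],
)

```text
clock: 11.7
tcp_pos: [534.3, -114.7, 246.9]
eef_rot: [0.0, -0.003, 1.0, -0.0]
contact_force: [0.7, -0.3, -0.0]
grip_width: 85.4
gripper_force: 0.0
```

>>> drive_tool(
  motion=[
    {"dp":[-0.034,-0.341,-0.07],"angular":[0,0,0.0205]},
    {"dp":[-0.034,-0.341,-0.07],"angular":[0,0,0.0205]},
    {"dp":[-0.034,-0.341,-0.07],"angular":[0,0,0.0205]},
    {"dp":[-0.034,-0.341,-0.07],"angular":[0,0,0.0205]},
    {"dp":[-0.034,-0.341,-0.07],"angular":[0,0,0.0205]},
  ],
)

```text
clock: 12.32
tcp_pos: [517.3, -285.4, 211.8]
eef_rot: [0.0, -0.105, 0.994, -0.0]
contact_force: [0.5, -0.2, 0.6]
grip_width: 85.0
gripper_force: 0.0
```

>>> drive_tool(
  motion=[
    {"dp":[0,0,0],"angular":[0,0,0]},
    {"dp":[0,0,0],"angular":[0,0,0]},
  ],
)

```text
clock: 12.58
tcp_pos: [517.3, -283.7, 211.6]
eef_rot: [-0.0, -0.104, 0.995, 0.0]
contact_force: [-0.5, 0.8, -0.6]
grip_width: 85.4
gripper_force: 0.0
```

```bash
cat > overlay.py <<'E'
# overlay predicted model of a weight in a wrist image: args name x y yawdeg file
from h import *
import sys
x,y,a=map(float,sys.argv[1:4]); st(); s,c=snap('wrist',sys.argv[4]); k=Cam(c,s)
Rz=R.from_euler('z',a,degrees=True).as_matrix(); T=lambda P:k.proj(Rz@np.array(P,float)+[x,y,0])[0]
print('top',T(TOP).round(),'corners46',[T(corner(i)).round().tolist() for i in range(3)],'enamel',[T(enamel(i)).round().tolist() for i in range(3)])
E
python3 overlay.py 517.1 -283.6 -17.8 w2.png
```

```text
t 12.57 tcp [ 517.3 -283.7  211.6] psi 102.0 toolz [-0.     0.001 -1.   ] q [-0.62  0.31  1.5   0.    1.33 -2.4 ] F [-0.5  0.8 -0.6] w 85.4 gf 0.0
top [320. 239.] corners46 [[343.0, 265.0], [344.0, 188.0], [275.0, 228.0]] enamel [[308.0, 245.0], [346.0, 223.0], [307.0, 201.0]]
```

View pics/w2.png

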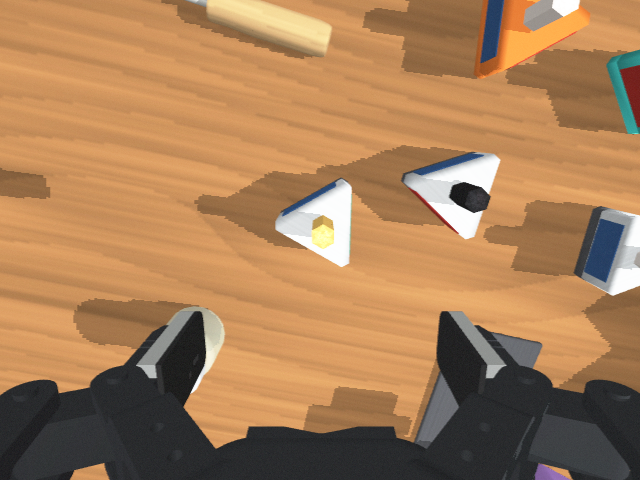

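The wrist view shows brass between the fingers, with knob top about (324,238) and corners (347,183), (346,264) and (278,224). That is about 3 px off the prediction. The black one is at (468,196) and the jar at (205,340). Refining the fit from these points.

```bash
cat > wfit.py <<'E'
from h import *
import sys, json
# args: x0 y0 json of [["t"|"0"|"1"|"2", u, v],...]; pose from current state
s,M=st(); c=bot.read_camera('wrist'); k=Cam(c,s)
o=[(k,TOP if n=='t' else corner(int(n)),(u,v)) for n,u,v in json.loads(sys.argv[3])]
p,r=fit(o,[float(sys.argv[1]),float(sys.argv[2])]); print('pose',p[:2].round(1),'yaw',np.degrees(p[2]).round(1)%360,r.tolist())
d=np.append(p[:2],51)-s['tcp_pos']; print('dp',d.round(1),'d along tool x,y',(M[:,:2].T@d).round(1))
E
python3 wfit.py 517 -283 '[["t",324,238],["0",346,264],["1",347,183],["2",278,224]]'
```

```text
t 12.62 tcp [ 517.4 -283.3  211.7] psi 102.0 toolz [-0.  0. -1.] q [-0.62  0.31  1.51  0.    1.33 -2.4 ] F [0.1 0.8 0.3] w 85.7 gf 0.0
pose [ 514.6 -281.2] yaw 341.8 [[0.0, -1.9], [-0.5, -1.3], [0.2, 2.8], [0.3, 1.0]]
dp [  -2.8    2.1 -160.7] d along tool x,y [2.3 2.6]
```

>>> drive_tool(
  motion=[
    {"dp":[-0.015,0.015,-0.3],"angular":[0,0,0]},
    {"dp":[0,0,-0.35],"angular":[0,0,0]},
    {"dp":[0,0,-0.35],"angular":[0,0,0]},
    {"dp":[0,0,-0.35],"angular":[0,0,0]},
    {"dp":[0,0,-0.25],"angular":[0,0,0]},
  ],
  claw=-0.4,
)

```text
clock: 13.3
tcp_pos: [515.6, -281.1, 50.2]
eef_rot: [-0.001, -0.105, 0.994, 0.0]
contact_force: [0.7, -0.4, -1.3]
grip_width: 59.8
gripper_force: 0.0
```

>>> drive_tool(
  motion=[
    {"dp":[0,0,0],"angular":[0,0,0]},
    {"dp":[0,0,0],"angular":[0,0,0]},
    {"dp":[0,0,0],"angular":[0,0,0]},
    {"dp":[0,0,0],"angular":[0,0,0]},
    {"dp":[0,0,0],"angular":[0,0,0]},
  ],
  claw=1,
)

```text
clock: 13.92
tcp_pos: [516.7, -282.7, 52.8]
eef_rot: [0.001, -0.104, 0.995, -0.001]
contact_force: [-0.0, 2.1, 7.1]
grip_width: 14.6
gripper_force: 59.5
```

>>> drive_tool(
  motion=[
    {"dp":[0,0,0],"angular":[0,0,0]},
    {"dp":[0,0,0],"angular":[0,0,0]},
    {"dp":[0,0,0],"angular":[0,0,0]},
    {"dp":[0,0,0],"angular":[0,0,0]},
  ],
)

```text
clock: 14.42
tcp_pos: [516.7, -282.6, 52.8]
eef_rot: [0.001, -0.104, 0.995, -0.001]
contact_force: [0.3, 2.0, 7.1]
grip_width: 14.7
gripper_force: 59.5
```

```bash
python3 -c "
from h import *
st()"
```

```text
t 14.43 tcp [ 516.7 -282.6   52.8] psi 102.0 toolz [ 0.002 -0.001 -1.   ] q [-0.62  0.44  1.73  0.    0.97 -2.4 ] F [0.3 2.  7.1] w 14.7 gf 59.5
```

Brass is gripped at 14.7 mm (the handle also read about 1 mm low). Lifting it high, then to a spot where the wrist camera can measure the scope's cross and plate.

>>> drive_tool(
  motion=[
    {"dp":[0,0,0.1],"angular":[0,0,0]},
    {"dp":[0,0,0.3],"angular":[0,0,0]},
    {"dp":[0,0,0.4],"angular":[0,0,0]},
    {"dp":[0,0,0.4],"angular":[0,0,0]},
    {"dp":[0,0,0.4],"angular":[0,0,0]},
  ],
)

```text
clock: 15.05
tcp_pos: [515.0, -282.5, 212.4]
eef_rot: [-0.001, -0.104, 0.995, 0.0]
contact_force: [0.3, 0.2, -2.4]
grip_width: 14.6
gripper_force: 58.8
```

>>> drive_tool(
  motion=[
    {"dp":[0,0,0.3],"angular":[0,0,0]},
    {"dp":[0,0,0.2],"angular":[0,0,0]},
    {"dp":[0,0,0.2],"angular":[0,0,0]},
    {"dp":[0.1,0.12,0],"angular":[0,0,0.0157]},
    {"dp":[0.197,0.236,0],"angular":[0,0,0.0157]},
  ],
)

```text
clock: 15.68
tcp_pos: [545.1, -246.4, 280.3]
eef_rot: [-0.001, -0.136, 0.991, 0.0]
contact_force: [0.5, -0.1, -2.8]
grip_width: 15.0
gripper_force: 58.8
```

>>> drive_tool(
  motion=[
    {"dp":[0.197,0.236,0],"angular":[0,0,0.0157]},
    {"dp":[0.197,0.236,0],"angular":[0,0,0.0157]},
    {"dp":[0.197,0.236,0],"angular":[0,0,0.0157]},
    {"dp":[0.197,0.236,0],"angular":[0,0,0.0157]},
    {"dp":[0.197,0.236,0],"angular":[0,0,0.0157]},
  ],
)

```text
clock: 16.3
tcp_pos: [644.1, -126.8, 279.3]
eef_rot: [-0.001, -0.214, 0.977, 0.001]
contact_force: [1.0, 0.3, -2.3]
grip_width: 14.6
gripper_force: 58.8
```

>>> drive_tool(
  motion=[
    {"dp":[0.197,0.236,0],"angular":[0,0,0.0157]},
    {"dp":[0.197,0.236,0],"angular":[0,0,0.0157]},
    {"dp":[0.197,0.236,0],"angular":[0,0,0.0157]},
    {"dp":[0.1,0.12,0],"angular":[0,0,0]},
    {"dp":[0,0,0],"angular":[0,0,0]},
  ],
)

```text
clock: 16.92
tcp_pos: [712.9, -45.0, 279.7]
eef_rot: [-0.001, -0.259, 0.966, 0.0]
contact_force: [-0.6, 0.1, -2.1]
grip_width: 14.9
gripper_force: 58.8
```

>>> drive_tool(
  motion=[
    {"dp":[0,0,0],"angular":[0,0,0]},
    {"dp":[0,0,0],"angular":[0,0,0]},
  ],
)

```text
clock: 17.18
tcp_pos: [712.3, -47.1, 281.4]
eef_rot: [-0.0, -0.258, 0.966, -0.0]
contact_force: [0.4, -0.3, -3.0]
grip_width: 14.9
gripper_force: 58.8
```

```bash
python3 -c "
from h import *
st(); s,c=snap('wrist','w3.png'); print(Cam(c,s).proj([[644,-87,6],[599,-131.5,6],[599,-42,6]]))"
```

```text
t 17.18 tcp [712.3 -47.1 281.4] psi 119.9 toolz [-0.001 -0.001 -1.   ] q [-0.16  0.48  1.07 -0.    1.59 -2.26] F [ 0.4 -0.3 -3. ] w 14.9 gf 58.8
[[319.74972049 128.50188626]
 [303.22629788  63.08138998]
 [380.62236099 111.35289428]]
```

View pics/w3.png

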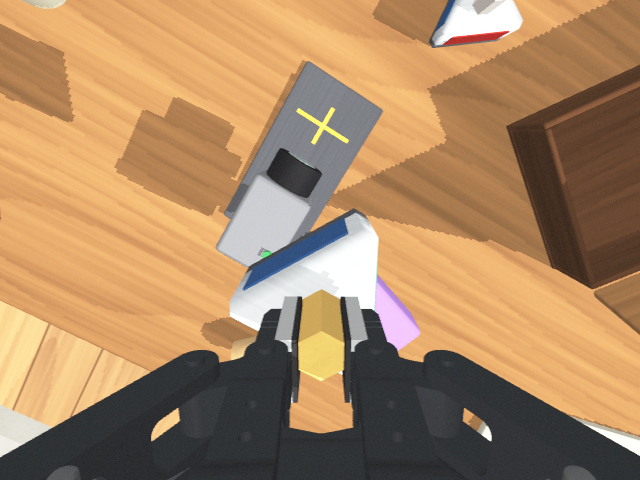

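The wrist view shows the yellow cross at (322,125), plate corners at (306,61) and (382,109), and the lens at (294,172). The held brass weight is at (310,290) with its blue side up-left. Next: segmentation of the cross and the blue enamel for a precise mark and the grasp offset.

```bash
cat > m3.py <<'E'
from h import *
import pickle
S,D=pickle.load(open('cams.pkl','rb'))
s,M=st(); c=bot.read_camera('wrist'); k=Cam(c,s); im=c['color'].astype(int)
b,g,r=[im[...,i] for i in range(3)]
y=(r>180)&(g>170)&(b<120); y[:, :280]=0; y[160:]=0; y[:,370:]=0
ys,xs=np.nonzero(y); P=np.array([k.onz((u,v),6)[:2] for u,v in zip(xs,ys)]); 
def crossfit(p):
    d=(P-p[:2])@np.array([[np.cos(p[2]),-np.sin(p[2])],[np.sin(p[2]),np.cos(p[2])]])
    return np.minimum(abs(d[:,0]),abs(d[:,1]))
f=least_squares(crossfit,[*P.mean(0),0.]); print('cross',f.x[:2].round(1),np.degrees(f.x[2]).round(2),len(P))
# side view cross
c2=cv2.imread('pics/side0.png').astype(int); m=(c2[...,2]>200)&(c2[...,1]>170)&(c2[...,0]<120)
m[:255]=0;m[285:]=0;m[:,:340]=0;m[:,375:]=0; v,u=np.nonzero(m); P=np.array([D.onz(q,6)[:2] for q in zip(u,v)])
f=least_squares(crossfit,[*P.mean(0),0.]); print('cross side',f.x[:2].round(1),np.degrees(f.x[2]).round(2),len(P))
o=[(k,[-35,0,6],(322,125)),(k,[-80,-45,6],(306,61)),(k,[-80,45,6],(382,109))]
p,rr=fit(o,[680,-90]); print('plate wrist',p[:2],np.degrees(p[2]),rr.tolist())
for uv in [(306,61),(382,109)]: print(k.onz(uv,6).round(1))
E
cat > held.py <<'E'
# held weight offset in tool frame from an enamel side seen by the wrist cam: args side(0..2) delta(deg) colour u0 u1 v0 v1 [tcp-underside height]
from h import *
import sys
side=int(sys.argv[1]); delta=float(sys.argv[2]); col=sys.argv[3]; u0,u1,v0,v1=map(int,sys.argv[4:8]); H=float(sys.argv[8]) if len(sys.argv)>8 else 52.8
s,M=st(); c=bot.read_camera('wrist'); k=Cam(c,s); im=c['color'].astype(int); b,g,r=[im[...,i] for i in range(3)]
m={'blue':(b>r+35)&(b>g+20),'red':(r>b+70)&(r>g+70),'green':(g>r+30)&(g>b+15)}[col]
w=np.zeros_like(m); w[v0:v1,u0:u1]=1; m&=w; v,u=np.nonzero(m); cen=np.array([u.mean(),v.mean()])
hull=cv2.convexHull(np.c_[u,v].astype(np.int32)); print(col,len(u),cen.round(1),cv2.minAreaRect(hull))
psi=np.arctan2(M[1,1],M[0,1]); Rz=R.from_euler('z',psi-np.radians(delta)).as_matrix()
def f(o):
    base=s['tcp_pos']+M[:,0]*o[0]+M[:,1]*o[1]+[0,0,-H]
    pts=[Rz@np.array(enamel(side,t,z))+base for t in (-20,20) for z in (18,38)]
    return k.proj(pts).mean(0)-cen
q=least_squares(f,[0,0]).x; print('offset of axis in tool x,y:',q.round(1))
E
python3 m3.py; python3 held.py 2 120 blue 225 360 205 300
```

```text
t 17.23 tcp [712.4 -47.1 281.5] psi 119.9 toolz [-0. -0. -1.] q [-0.16  0.48  1.07 -0.    1.59 -2.26] F [ 0.1 -1.  -3.3] w 15.0 gf 58.8
cross [ 602.9 -117.4] -42.33 4096
cross side [641.2 -86.1] -1.46 62
plate wrist [675.93213288 -86.52693824] -0.388913671109696 [[-0.1, 0.9], [-0.6, -1.1], [0.9, 0.2]]
[ 596.2 -130.     6. ]
[596.6 -41.9   6. ]
t 17.27 tcp [712.5 -47.  281.5] psi 119.9 toolz [-0. -0. -1.] q [-0.16  0.48  1.07 -0.    1.59 -2.26] F [-0.2 -0.  -3.2] w 14.6 gf 58.8
blue 1803 [296.7 252.5] ((293.48089599609375, 253.96495056152344), (16.201162338256836, 122.18710327148438), 61.38954162597656)
offset of axis in tool x,y: [1.8 0.7]
```

```bash
sed -i 's/y=(r>180)&(g>170)&(b<120)/y=(r>200)\&(g>190)\&(b<130)\&(g>r-35)/; s/y\[:, :280\]=0; y\[160:\]=0; y\[:,370:\]=0/y[:, :290]=0; y[:95]=0; y[155:]=0; y[:,352:]=0/' m3.py; python3 m3.py | grep cross
```

```text
cross [640.1 -86.1] -1.3 436
cross side [641.2 -86.1] -1.46 62
```

Both views agree: the cross is at (640.7,-86.1) with the camera at yaw -1.3°. Moving brass to the mark with red toward the lens and lowering.

>>> drive_tool(
  motion=[
    {"dp":[-0.186,-0.076,0],"angular":[0,0,-0.0021]},
    {"dp":[-0.186,-0.076,0],"angular":[0,0,-0.0021]},
    {"dp":[-0.186,-0.076,0],"angular":[0,0,-0.0021]},
    {"dp":[-0.186,-0.076,0],"angular":[0,0,-0.0021]},
    {"dp":[-0.184,-0.077,0],"angular":[0,0,-0.0021]},
  ],
)

```text
clock: 18.0
tcp_pos: [619.3, -84.7, 281.4]
eef_rot: [-0.0, -0.248, 0.969, -0.0]
contact_force: [0.5, 0.1, -1.7]
grip_width: 15.1
gripper_force: 58.8
```

>>> drive_tool(
  motion=[
    {"dp":[0,0,0],"angular":[0,0,0]},
    {"dp":[0,0,-0.25],"angular":[0,0,0]},
    {"dp":[0,0,-0.35],"angular":[0,0,0]},
    {"dp":[0,0,-0.35],"angular":[0,0,0]},
    {"dp":[0,0,-0.35],"angular":[0,0,0]},
  ],
)

```text
clock: 18.62
tcp_pos: [621.3, -84.0, 150.2]
eef_rot: [0.001, -0.249, 0.969, -0.0]
contact_force: [-0.1, 0.4, -3.2]
grip_width: 15.3
gripper_force: 58.8
```

>>> drive_tool(
  motion=[
    {"dp":[0,0,-0.25],"angular":[0,0,0]},
    {"dp":[0,0,-0.166],"angular":[0,0,0]},
    {"dp":[0,0,0],"angular":[0,0,0]},
    {"dp":[0,0,0],"angular":[0,0,0]},
    {"dp":[0,0,0],"angular":[0,0,0]},
  ],
)

```text
clock: 19.25
tcp_pos: [621.1, -84.4, 110.9]
eef_rot: [0.001, -0.249, 0.969, -0.001]
contact_force: [-0.1, -0.8, -2.9]
grip_width: 14.5
gripper_force: 58.8
```

```bash
python3 -c "
from h import *
st(); snap('scene','scene2.png'); s,c=snap('side','side2.png')
im=c['color'][150:350,260:500]; cv2.imwrite('pics/side2c.png',cv2.resize(im,None,fx=3,fy=3,interpolation=cv2.INTER_CUBIC))"; python3 held.py 2 118.7 blue 225 360 205 300; python3 held.py 1 118.7 green 300 420 205 350 
```

```text
t 19.25 tcp [621.1 -84.4 110.9] psi 118.8 toolz [ 0.002 -0.001 -1.   ] q [-0.25  0.44  1.57 -0.    1.13 -2.32] F [-0.1 -0.8 -2.9] w 14.5 gf 58.8
t 19.35 tcp [620.7 -84.4 110.6] psi 118.8 toolz [ 0.001 -0.001 -1.   ] q [-0.25  0.44  1.57 -0.    1.13 -2.32] F [-0.2 -0.2 -3.2] w 14.8 gf 58.8
blue 1807 [296.6 252.6] ((293.23248291015625, 254.00958251953125), (16.201160430908203, 122.66595458984375), 61.38954162597656)
offset of axis in tool x,y: [2. 1.]
t 19.4 tcp [620.5 -84.3 110.4] psi 118.8 toolz [ 0.001 -0.    -1.   ] q [-0.25  0.44  1.57 -0.    1.13 -2.32] F [-0.9  0.1 -2.8] w 15.0 gf 58.8
green 14 [376.  280.4] ((375.5664367675781, 286.50445556640625), (0.532151997089386, 49.091026306152344), 3.814074993133545)
offset of axis in tool x,y: [6.8 3.6]
```

View pics/side2c.png

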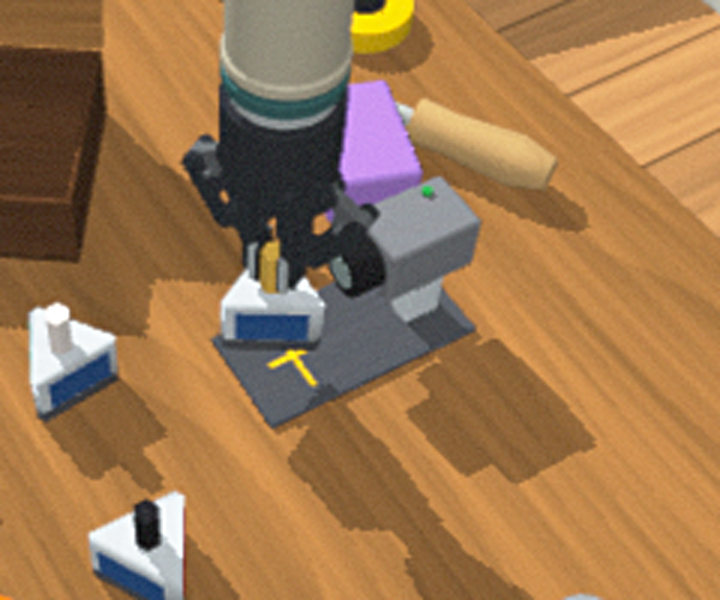

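The crop shows brass at the focus with its red side toward the lens, blue enamel at about (272,326) in the crop, and clear of the scope. Checking numerically with the side camera.

```bash
cat > sidechk.py <<'E'
# compare visible enamel centroids in the side view with the model at the ideal show pose (side `shown` faces the lens)
from h import *
import sys
shown=int(sys.argv[1]); s,M=st(); c=bot.read_camera('side'); D=Cam(c); im=c['color'].astype(int); b,g,r=[im[...,i] for i in range(3)]
masks={2:(b>r+35)&(b>g+20),0:(r>b+70)&(r>g+70),1:(g>r+30)&(g>b+10)}
yaw=np.radians(-1.3-120*shown); Rz=R.from_euler('z',yaw).as_matrix()
mark=np.array([640.7,-86.1,85]); base=mark-22*np.array([np.cos(np.radians(-1.3)),np.sin(np.radians(-1.3)),0])-[0,0,28]
for k in range(3):
    pts=[Rz@np.array(enamel(k,t,z))+base for t in (-20,20) for z in (18,38)]; e=D.proj(pts).mean(0)
    u0,v0=(e-20).astype(int); m=masks[k][v0:v0+40,u0:u0+40]; v,u=np.nonzero(m)
    if len(u)>30:
        P=D.onz((u.mean()+u0,v.mean()+v0),85); Q=D.onz(e,85); n=M[:,:2].T@(P-Q)
        print('side',k,'n',len(u),'px err',np.round([u.mean()+u0-e[0],v.mean()+v0-e[1]],1),'world err at z85',(P-Q)[:2].round(1),'rect',cv2.minAreaRect(np.c_[u,v].astype(np.int32))[1:])
E
python3 sidechk.py 0
```

```text
t 19.45 tcp [620.4 -84.3 110.2] psi 118.8 toolz [ 0.001 -0.    -1.   ] q [-0.25  0.44  1.57 -0.    1.13 -2.32] F [-0.3 -0.2 -2.8] w 14.8 gf 58.8
side 2 n 218 px err [ 0.5 -0.1] world err at z85 [ 1.  -0.2] rect ((8.0, 24.0), 90.0)
```

Within 1 mm. Holding red, turning to green, holding, then blue.

>>> drive_tool(
  motion=[
    {"dp":[0,0,0],"angular":[0,0,0]},
    {"dp":[0,0,0],"angular":[0,0,0]},
    {"dp":[0,0,0],"angular":[0,0,0]},
    {"dp":[0,0,0],"angular":[0,0,0]},
    {"dp":[0,0,0],"angular":[0,0,0]},
  ],
)

```text
clock: 20.12
tcp_pos: [620.1, -84.2, 109.5]
eef_rot: [-0.0, -0.249, 0.969, 0.0]
contact_force: [-0.4, -0.1, -2.3]
grip_width: 14.9
gripper_force: 58.8
```

>>> drive_tool(
  motion=[
    {"dp":[0,0,0],"angular":[0,0,0]},
    {"dp":[0,0,0],"angular":[0,0,0]},
    {"dp":[0,0,0],"angular":[0,0,0]},
    {"dp":[0,0,0],"angular":[0,0,0]},
    {"dp":[0,0,0],"angular":[0,0,0]},
  ],
)

```text
clock: 20.75
tcp_pos: [620.1, -84.2, 109.5]
eef_rot: [-0.0, -0.249, 0.969, 0.0]
contact_force: [-0.2, -0.0, -2.2]
grip_width: 14.7
gripper_force: 58.8
```

>>> drive_tool(
  motion=[
    {"dp":[-0.01,-0.01,0],"angular":[0,0,-0.0873]},
    {"dp":[-0.01,-0.01,0],"angular":[0,0,-0.0873]},
    {"dp":[0,0,0],"angular":[0,0,-0.0873]},
    {"dp":[0,0,0],"angular":[0,0,-0.0873]},
    {"dp":[0,0,0],"angular":[0,0,-0.0873]},
  ],
)

```text
clock: 21.38
tcp_pos: [618.1, -86.2, 109.5]
eef_rot: [-0.0, 0.187, 0.982, 0.0]
contact_force: [-0.5, -0.4, -3.0]
grip_width: 15.1
gripper_force: 58.8
```

>>> drive_tool(
  motion=[
    {"dp":[0,0,0],"angular":[0,0,-0.0873]},
    {"dp":[0,0,0],"angular":[0,0,-0.0873]},
    {"dp":[0,0,0],"angular":[0,0,-0.0873]},
    {"dp":[0,0,0],"angular":[0,0,-0.0873]},
    {"dp":[0,0,0],"angular":[0,0,-0.0873]},
  ],
)

```text
clock: 22.0
tcp_pos: [618.1, -86.2, 109.5]
eef_rot: [-0.0, 0.585, 0.811, 0.0]
contact_force: [-0.5, 1.1, -2.6]
grip_width: 14.6
gripper_force: 58.8
```

>>> drive_tool(
  motion=[
    {"dp":[0,0,0],"angular":[0,0,-0.0873]},
    {"dp":[0,0,0],"angular":[0,0,-0.0873]},
    {"dp":[0,0,0],"angular":[0,0,0]},
    {"dp":[0,0,0],"angular":[0,0,0]},
    {"dp":[0,0,0],"angular":[0,0,0]},
  ],
)

```text
clock: 22.62
tcp_pos: [618.1, -86.2, 109.5]
eef_rot: [-0.0, 0.714, 0.7, 0.0]
contact_force: [-0.0, -0.4, -2.5]
grip_width: 15.0
gripper_force: 58.8
```

```bash
python3 sidechk.py 1
```

```text
t 22.62 tcp [618.1 -86.2 109.5] psi -1.2 toolz [ 0.     0.001 -1.   ] q [-0.25  0.43  1.58  0.    1.13 -0.23] F [-0.  -0.4 -2.5] w 15.0 gf 58.8
side 0 n 188 px err [-0.4  0.5] world err at z85 [-1.3 -0.6] rect ((7.0, 23.0), 90.0)
```

>>> drive_tool(
  motion=[
    {"dp":[0.005,0,0],"angular":[0,0,0]},
    {"dp":[0,0,0],"angular":[0,0,0]},
    {"dp":[0,0,0],"angular":[0,0,0]},
    {"dp":[0,0,0],"angular":[0,0,0]},
    {"dp":[0,0,0],"angular":[0,0,0]},
  ],
)

```text
clock: 23.3
tcp_pos: [618.6, -86.2, 109.5]
eef_rot: [-0.0, 0.715, 0.699, 0.0]
contact_force: [-0.2, -0.2, -4.1]
grip_width: 15.2
gripper_force: 58.8
```

>>> drive_tool(
  motion=[
    {"dp":[0,0,0],"angular":[0,0,0]},
    {"dp":[0,0,0],"angular":[0,0,0]},
    {"dp":[0,0,0],"angular":[0,0,0]},
    {"dp":[0,0,0],"angular":[0,0,0]},
    {"dp":[0,0,0],"angular":[0,0,0]},
  ],
)

```text
clock: 23.92
tcp_pos: [618.6, -86.2, 109.5]
eef_rot: [-0.0, 0.715, 0.699, 0.0]
contact_force: [0.3, 1.0, -3.4]
grip_width: 15.0
gripper_force: 58.8
```

>>> drive_tool(
  motion=[
    {"dp":[-0.005,0.01,0],"angular":[0,0,-0.0873]},
    {"dp":[0,0,0],"angular":[0,0,-0.0873]},
    {"dp":[0,0,0],"angular":[0,0,-0.0873]},
    {"dp":[0,0,0],"angular":[0,0,-0.0873]},
    {"dp":[0,0,0],"angular":[0,0,-0.0873]},
  ],
)

```text
clock: 24.55
tcp_pos: [618.1, -85.2, 109.5]
eef_rot: [0.0, 0.944, 0.329, 0.0]
contact_force: [0.2, 0.5, -2.1]
grip_width: 14.9
gripper_force: 58.8
```

>>> drive_tool(
  motion=[
    {"dp":[0,0,0],"angular":[0,0,-0.0873]},
    {"dp":[0,0,0],"angular":[0,0,-0.0873]},
    {"dp":[0,0,0],"angular":[0,0,-0.0873]},
    {"dp":[0,0,0],"angular":[0,0,-0.0873]},
    {"dp":[0,0,0],"angular":[0,0,-0.0873]},
  ],
)

```text
clock: 25.18
tcp_pos: [618.1, -85.2, 109.5]
eef_rot: [0.0, 0.995, -0.101, 0.0]
contact_force: [0.1, -0.3, -2.0]
grip_width: 14.6
gripper_force: 58.8
```

>>> drive_tool(
  motion=[
    {"dp":[0,0,0],"angular":[0,0,-0.0873]},
    {"dp":[0,0,0],"angular":[0,0,-0.0873]},
    {"dp":[0,0,0],"angular":[0,0,0]},
    {"dp":[0,0,0],"angular":[0,0,0]},
    {"dp":[0,0,0],"angular":[0,0,0]},
  ],
)

```text
clock: 25.8
tcp_pos: [618.1, -85.2, 109.5]
eef_rot: [0.0, 0.963, -0.269, 0.0]
contact_force: [-0.2, -0.8, -1.5]
grip_width: 14.7
gripper_force: 58.8
```

```bash
python3 sidechk.py 2; python3 - <<'E'
# case stations
from h import *
a=-5.3268; u=np.array([np.cos(a),np.sin(a)]); w=np.array([-u[1],u[0]]); c=np.array([472.1,235.5])
for y in (-95,0,95): print(y,(c-10*u+y*w).round(1))
E
```

```text
t 25.8 tcp [618.1 -85.2 109.5] psi -121.2 toolz [ 0. -0. -1.] q [-0.25  0.43  1.58 -0.    1.13  1.87] F [-0.2 -0.8 -1.5] w 14.7 gf 58.8
side 1 n 192 px err [-0.2  0.5] world err at z85 [-0.9 -0.9] rect ((7.0, 23.0), 90.0)
-95 [544.  172.6]
0 [466.3 227.3]
95 [388.7 282.1]
```

>>> drive_tool(
  motion=[
    {"dp":[0,0,0],"angular":[0,0,0]},
    {"dp":[0,0,0],"angular":[0,0,0]},
    {"dp":[0,0,0],"angular":[0,0,0]},
    {"dp":[0,0,0],"angular":[0,0,0]},
    {"dp":[0,0,0],"angular":[0,0,0]},
  ],
)

```text
clock: 26.48
tcp_pos: [618.1, -85.2, 109.5]
eef_rot: [0.0, 0.963, -0.27, 0.0]
contact_force: [0.7, -0.0, -2.3]
grip_width: 14.7
gripper_force: 58.8
```

>>> drive_tool(
  motion=[
    {"dp":[0,0,0],"angular":[0,0,0]},
    {"dp":[0,0,0],"angular":[0,0,0]},
    {"dp":[0,0,0],"angular":[0,0,0]},
    {"dp":[0,0,0],"angular":[0,0,0]},
    {"dp":[0,0,0],"angular":[0,0,0]},
  ],
)

```text
clock: 27.1
tcp_pos: [618.1, -85.2, 109.5]
eef_rot: [0.0, 0.963, -0.27, 0.0]
contact_force: [-0.2, -0.3, -2.2]
grip_width: 14.8
gripper_force: 58.8
```

>>> drive_tool(
  motion=[
    {"dp":[0,0,0.15],"angular":[0,0,0]},
    {"dp":[0,0,0.3],"angular":[0,0,0]},
    {"dp":[0,0,0.3],"angular":[0,0,0]},
    {"dp":[0,0,0.25],"angular":[0,0,0]},
    {"dp":[0,0,0.1],"angular":[0,0,0]},
  ],
)

```text
clock: 27.72
tcp_pos: [619.2, -85.4, 222.4]
eef_rot: [0.0, 0.963, -0.27, 0.003]
contact_force: [0.8, -0.1, -4.1]
grip_width: 14.7
gripper_force: 59.0
```

>>> drive_tool(
  motion=[
    {"dp":[-0.082,0.131,0],"angular":[0,0,0.0125]},
    {"dp":[-0.164,0.262,0],"angular":[0,0,0.0125]},
    {"dp":[-0.164,0.262,0],"angular":[0,0,0.0125]},
    {"dp":[-0.164,0.262,0],"angular":[0,0,0.0125]},
    {"dp":[-0.164,0.262,0],"angular":[0,0,0.0125]},
  ],
)

```text
clock: 28.35
tcp_pos: [541.9, 34.4, 218.1]
eef_rot: [0.0, 0.978, -0.208, -0.002]
contact_force: [0.4, 1.3, -2.9]
grip_width: 14.8
gripper_force: 58.8
```

>>> drive_tool(
  motion=[
    {"dp":[-0.164,0.262,0],"angular":[0,0,0.0125]},
    {"dp":[-0.164,0.262,0],"angular":[0,0,0.0125]},
    {"dp":[-0.164,0.262,0],"angular":[0,0,0.0125]},
    {"dp":[-0.164,0.262,0],"angular":[0,0,0.0125]},
    {"dp":[-0.164,0.262,0],"angular":[0,0,0.0125]},
  ],
)

```text
clock: 28.98
tcp_pos: [459.7, 164.9, 218.2]
eef_rot: [0.0, 0.989, -0.147, -0.001]
contact_force: [0.1, 0.3, -2.5]
grip_width: 14.9
gripper_force: 58.8
```

>>> drive_tool(
  motion=[
    {"dp":[-0.164,0.262,0],"angular":[0,0,0.0125]},
    {"dp":[-0.164,0.262,0],"angular":[0,0,0.0125]},
    {"dp":[-0.164,0.262,0],"angular":[0,0,0.0125]},
    {"dp":[-0.164,0.262,0],"angular":[0,0,0.0125]},
    {"dp":[-0.08,0.136,0],"angular":[0,0,0]},
  ],
)

```text
clock: 29.6
tcp_pos: [386.2, 282.8, 218.4]
eef_rot: [0.001, 0.995, -0.097, -0.001]
contact_force: [0.5, -0.2, -2.6]
grip_width: 15.1
gripper_force: 58.8
```

>>> drive_tool(
  motion=[
    {"dp":[0,0,0],"angular":[0,0,0]},
    {"dp":[0,0,-0.2],"angular":[0,0,0]},
    {"dp":[0,0,-0.3],"angular":[0,0,0]},
    {"dp":[0,0,-0.3],"angular":[0,0,0]},
    {"dp":[0,0,-0.1],"angular":[0,0,0]},
  ],
)

```text
clock: 30.22
tcp_pos: [388.0, 280.5, 127.8]
eef_rot: [0.002, 0.995, -0.099, -0.001]
contact_force: [-0.8, 0.7, -2.5]
grip_width: 14.6
gripper_force: 58.8
```

```bash
python3 -c "
from h import *
st(); snap('wrist','w4.png')"
```

```text
t 30.23 tcp [388.  280.5 127.8] psi -101.3 toolz [-0.003 -0.003 -1.   ] q [ 0.48  0.22  1.86 -0.    1.06  2.25] F [-0.8  0.7 -2.5] w 14.6 gf 58.8
```

View pics/w4.png

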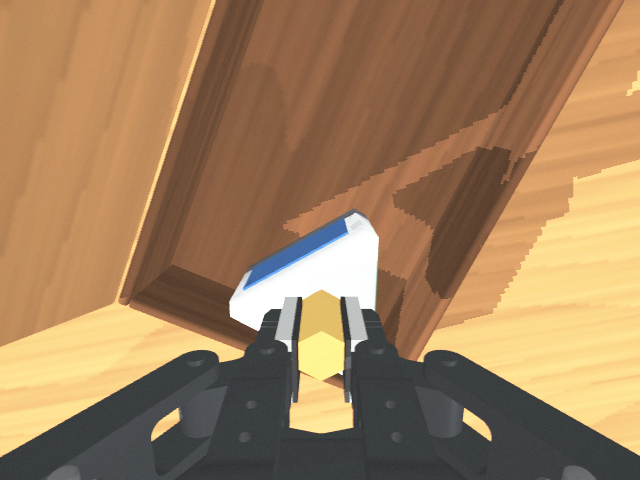

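The wrist view shows brass inside the case, clear of the end wall (the corner at (130,300)) and both long walls. Lowering gently.

>>> drive_tool(
  motion=[
    {"dp":[0,0,-0.2],"angular":[0,0,0]},
    {"dp":[0,0,-0.2],"angular":[0,0,0]},
    {"dp":[0,0,-0.15],"angular":[0,0,0]},
    {"dp":[0,0,-0.1],"angular":[0,0,0]},
    {"dp":[0,0,-0.02],"angular":[0,0,0]},
  ],
)

```text
clock: 30.9
tcp_pos: [389.1, 282.0, 62.6]
eef_rot: [0.0, 0.995, -0.098, 0.0]
contact_force: [-0.4, 0.3, -2.4]
grip_width: 15.2
gripper_force: 58.8
```

>>> drive_tool(
  motion=[
    {"dp":[0,0,-0.01],"angular":[0,0,0]},
    {"dp":[0,0,-0.01],"angular":[0,0,0]},
    {"dp":[0,0,-0.01],"angular":[0,0,0]},
    {"dp":[0,0,0],"angular":[0,0,0]},
    {"dp":[0,0,0],"angular":[0,0,0]},
  ],
)

```text
clock: 31.52
tcp_pos: [388.8, 282.1, 59.6]
eef_rot: [0.0, 0.995, -0.098, 0.0]
contact_force: [-0.9, 0.0, -2.4]
grip_width: 14.8
gripper_force: 58.8
```

```bash
python3 -c "
from h import *
st()"
```

```text
t 31.52 tcp [388.8 282.1  59.6] psi -101.3 toolz [ 0.001 -0.    -1.   ] q [ 0.48  0.3   1.95 -0.    0.88  2.25] F [-0.9  0.  -2.4] w 14.8 gf 58.8
```

>>> drive_tool(
  motion=[
    {"dp":[0,0,-0.005],"angular":[0,0,0]},
    {"dp":[0,0,-0.005],"angular":[0,0,0]},
    {"dp":[0,0,0],"angular":[0,0,0]},
    {"dp":[0,0,0],"angular":[0,0,0]},
  ],
)

```text
clock: 32.02
tcp_pos: [388.8, 282.0, 58.8]
eef_rot: [0.0, 0.995, -0.098, 0.0]
contact_force: [-0.7, -0.9, 2.5]
grip_width: 15.3
gripper_force: 59.5
```

>>> drive_tool(
  motion=[
    {"dp":[0,0,-0.005],"angular":[0,0,0]},
    {"dp":[0,0,0],"angular":[0,0,0]},
    {"dp":[0,0,0],"angular":[0,0,0]},
  ],
)

```text
clock: 32.4
tcp_pos: [388.9, 282.0, 58.8]
eef_rot: [0.0, 0.995, -0.098, 0.001]
contact_force: [-1.6, -1.5, 7.5]
grip_width: 14.9
gripper_force: 60.4
```

Brass stands in the case. Releasing, rising, and travelling to black while turning.

>>> drive_tool(
  motion=[
    {"dp":[0,0,0],"angular":[0,0,0]},
    {"dp":[0,0,0],"angular":[0,0,0]},
    {"dp":[0,0,0],"angular":[0,0,0]},
    {"dp":[0,0,0.1],"angular":[0,0,0]},
    {"dp":[0,0,0.2],"angular":[0,0,0]},
  ],
  claw=0.18,
)

```text
clock: 33.02
tcp_pos: [388.2, 281.9, 88.2]
eef_rot: [0.001, 0.995, -0.098, -0.001]
contact_force: [0.5, -0.0, 0.2]
grip_width: 35.3
gripper_force: 0.0
```

>>> drive_tool(
  motion=[
    {"dp":[0,0,0.35],"angular":[0,0,0]},
    {"dp":[0,0,0.4],"angular":[0,0,0]},
    {"dp":[0,0,0.35],"angular":[0,0,0]},
    {"dp":[0,0,0.2],"angular":[0,0,0]},
    {"dp":[0,0,0],"angular":[0,0,0]},
  ],
)

```text
clock: 33.65
tcp_pos: [389.7, 282.7, 220.1]
eef_rot: [-0.001, 0.995, -0.098, 0.002]
contact_force: [0.3, -0.0, -0.4]
grip_width: 34.7
gripper_force: 0.0
```

>>> drive_tool(
  motion=[
    {"dp":[0.041,-0.233,0],"angular":[0,0,0.0838]},
    {"dp":[0.041,-0.233,0],"angular":[0,0,0.0838]},
    {"dp":[0.041,-0.233,0],"angular":[0,0,0.0838]},
    {"dp":[0.041,-0.233,0],"angular":[0,0,0.0838]},
    {"dp":[0.041,-0.233,0],"angular":[0,0,0.0838]},
  ],
)

```text
clock: 34.28
tcp_pos: [408.5, 164.7, 216.8]
eef_rot: [-0.0, 0.948, 0.318, -0.001]
contact_force: [1.2, 0.4, -0.5]
grip_width: 35.1
gripper_force: 0.0
```

>>> drive_tool(
  motion=[
    {"dp":[0.041,-0.233,0],"angular":[0,0,0.0838]},
    {"dp":[0.041,-0.233,0],"angular":[0,0,0.0838]},
    {"dp":[0.041,-0.233,0],"angular":[0,0,0.0838]},
    {"dp":[0.041,-0.233,0],"angular":[0,0,0.0838]},
    {"dp":[0.041,-0.233,0],"angular":[0,0,0.0838]},
  ],
)

```text
clock: 34.9
tcp_pos: [428.9, 48.4, 216.9]
eef_rot: [-0.001, 0.737, 0.676, -0.001]
contact_force: [0.1, -0.5, -0.1]
grip_width: 35.4
gripper_force: 0.0
```

>>> drive_tool(
  motion=[
    {"dp":[0.041,-0.233,0],"angular":[0,0,0.0838]},
    {"dp":[0.041,-0.233,0],"angular":[0,0,0.0838]},
    {"dp":[0.041,-0.233,0],"angular":[0,0,0.0838]},
    {"dp":[0.041,-0.233,0],"angular":[0,0,0.0838]},
    {"dp":[0.041,-0.233,0],"angular":[0,0,0.0838]},
  ],
)

```text
clock: 35.52
tcp_pos: [449.5, -67.9, 216.8]
eef_rot: [-0.001, 0.398, 0.917, 0.0]
contact_force: [0.2, 0.2, -0.2]
grip_width: 35.0
gripper_force: 0.0
```

>>> drive_tool(
  motion=[
    {"dp":[0.041,-0.233,0],"angular":[0,0,0.0838]},
    {"dp":[0.041,-0.233,0],"angular":[0,0,0.0838]},
    {"dp":[0.041,-0.233,0],"angular":[0,0,0.0838]},
    {"dp":[0.041,-0.233,0],"angular":[0,0,0.0838]},
    {"dp":[0.041,-0.233,0],"angular":[0,0,0.0838]},
  ],
)

```text
clock: 36.15
tcp_pos: [470.1, -184.3, 216.7]
eef_rot: [-0.001, -0.01, 1.0, 0.001]
contact_force: [-0.3, 0.2, 0.3]
grip_width: 34.8
gripper_force: 0.0
```

>>> drive_tool(
  motion=[
    {"dp":[0,0,0],"angular":[0,0,0]},
    {"dp":[0,0,0],"angular":[0,0,0]},
  ],
)

```text
clock: 36.4
tcp_pos: [470.0, -183.0, 217.2]
eef_rot: [-0.001, -0.006, 1.0, 0.001]
contact_force: [0.4, 0.5, 0.5]
grip_width: 35.3
gripper_force: 0.0
```

```bash
python3 overlay.py 469.7 -184.4 -28.9 w5.png
```

```text
t 36.4 tcp [ 470.  -183.   217.2] psi 90.7 toolz [-0.002  0.002 -1.   ] q [-0.51  0.18  1.67  0.    1.29 -2.09] F [0.4 0.5 0.5] w 35.3 gf 0.0
top [318. 237.] corners46 [[341.0, 263.0], [341.0, 188.0], [274.0, 227.0]] enamel [[306.0, 244.0], [344.0, 222.0], [306.0, 200.0]]
```

View pics/w5.png

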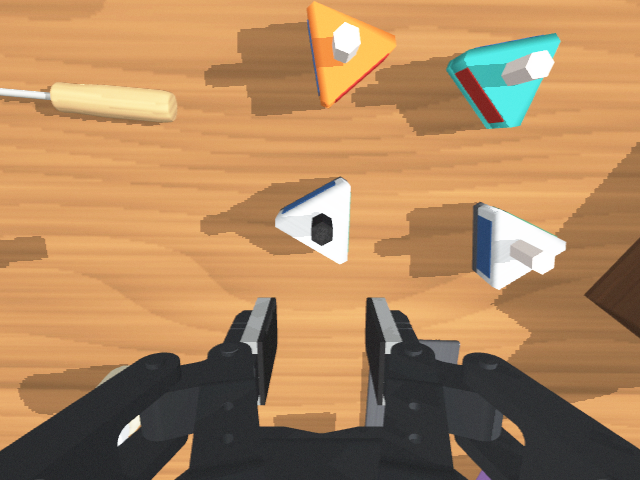

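The wrist view shows black with its knob at (322,237) and corners (347,182), (346,262) and (278,222), unmoved and aligned with the pads. White is at (520,250); the orange (345,45) and turquoise (505,80) decoys are clear. Descending with the small tool-frame correction and gripping.

>>> drive_tool(
  motion=[
    {"dp":[-0.022,0.018,-0.3],"angular":[0,0,0]},
    {"dp":[0,0,-0.4],"angular":[0,0,0]},
    {"dp":[0,0,-0.4],"angular":[0,0,0]},
    {"dp":[0,0,-0.35],"angular":[0,0,0]},
    {"dp":[0,0,-0.2],"angular":[0,0,0]},
  ],
)

```text
clock: 37.08
tcp_pos: [467.3, -180.4, 51.3]
eef_rot: [-0.002, -0.007, 1.0, 0.001]
contact_force: [-0.1, 0.1, 0.9]
grip_width: 34.9
gripper_force: 0.0
```

>>> drive_tool(
  motion=[
    {"dp":[0,0,0],"angular":[0,0,0]},
    {"dp":[0,0,0],"angular":[0,0,0]},
  ],
)

```text
clock: 37.33
tcp_pos: [469.2, -182.0, 53.9]
eef_rot: [0.0, -0.007, 1.0, -0.0]
contact_force: [0.0, -0.3, -0.1]
grip_width: 35.0
gripper_force: 0.0
```

>>> drive_tool(
  motion=[
    {"dp":[0,0,0],"angular":[0,0,0]},
    {"dp":[0,0,0],"angular":[0,0,0]},
    {"dp":[0,0,0],"angular":[0,0,0]},
    {"dp":[0,0,0],"angular":[0,0,0]},
    {"dp":[0,0,0],"angular":[0,0,0]},
  ],
  claw=1,
)

```text
clock: 37.95
tcp_pos: [469.5, -182.4, 54.4]
eef_rot: [0.001, -0.007, 1.0, -0.0]
contact_force: [-0.2, 1.3, 5.4]
grip_width: 14.6
gripper_force: 59.6
```

>>> drive_tool(
  motion=[
    {"dp":[0,0,0],"angular":[0,0,0]},
    {"dp":[0,0,0],"angular":[0,0,0]},
    {"dp":[0,0,0],"angular":[0,0,0]},
  ],
)

```text
clock: 38.33
tcp_pos: [469.5, -182.4, 54.4]
eef_rot: [0.001, -0.007, 1.0, -0.0]
contact_force: [0.1, 1.6, 6.8]
grip_width: 14.9
gripper_force: 59.6
```

```bash
python3 -c "
from h import *
st()"; python3 held.py 2 120 blue 225 360 205 300
```

```text
t 38.33 tcp [ 469.5 -182.4   54.4] psi 90.8 toolz [ 0.002 -0.001 -1.   ] q [-0.51  0.34  1.91  0.    0.89 -2.09] F [0.1 1.6 6.8] w 14.9 gf 59.6
t 38.33 tcp [ 469.5 -182.4   54.4] psi 90.8 toolz [ 0.002 -0.001 -1.   ] q [-0.51  0.34  1.91  0.    0.89 -2.09] F [0.1 1.6 6.8] w 14.9 gf 59.6
blue 1764 [297.  249.8] ((293.8876037597656, 251.29129028320312), (15.848481178283691, 120.76000213623047), 61.69924545288086)
offset of axis in tool x,y: [3.2 0.2]
```

Black is gripped, with the TCP 54.4 mm above its underside. Lifting and carrying it to the mark.

>>> drive_tool(
  motion=[
    {"dp":[0,0,0.1],"angular":[0,0,0]},
    {"dp":[0,0,0.35],"angular":[0,0,0]},
    {"dp":[0,0,0.5],"angular":[0,0,0]},
    {"dp":[0,0,0.5],"angular":[0,0,0]},
    {"dp":[0,0,0.4],"angular":[0,0,0]},
  ],
)

```text
clock: 39.0
tcp_pos: [468.2, -182.1, 240.2]
eef_rot: [0.0, -0.007, 1.0, -0.0]
contact_force: [0.6, 0.5, -3.2]
grip_width: 15.0
gripper_force: 59.2
```

>>> drive_tool(
  motion=[
    {"dp":[0.151,0.098,0],"angular":[0,0,0.0244]},
    {"dp":[0.151,0.098,0],"angular":[0,0,0.0244]},
    {"dp":[0.151,0.098,0],"angular":[0,0,0.0244]},
    {"dp":[0.151,0.098,0],"angular":[0,0,0.0244]},
    {"dp":[0.151,0.098,0],"angular":[0,0,0.0244]},
  ],
)

```text
clock: 39.62
tcp_pos: [545.0, -132.1, 237.0]
eef_rot: [-0.001, -0.131, 0.991, 0.0]
contact_force: [-0.0, 0.0, -3.4]
grip_width: 14.4
gripper_force: 59.1
```

>>> drive_tool(
  motion=[
    {"dp":[0.151,0.098,0],"angular":[0,0,0.0244]},
    {"dp":[0.151,0.098,0],"angular":[0,0,0.0244]},
    {"dp":[0.151,0.098,0],"angular":[0,0,0.0244]},
    {"dp":[0.151,0.098,0],"angular":[0,0,0.0244]},
    {"dp":[0.151,0.098,0],"angular":[0,0,0.0244]},
  ],
)

```text
clock: 40.25
tcp_pos: [620.5, -83.5, 238.0]
eef_rot: [-0.0, -0.25, 0.968, -0.0]
contact_force: [0.1, 0.5, -3.9]
grip_width: 14.7
gripper_force: 59.1
```

>>> drive_tool(
  motion=[
    {"dp":[0,0,0],"angular":[0,0,0]},
    {"dp":[0,0,0],"angular":[0,0,0]},
    {"dp":[0,0,0],"angular":[0,0,0]},
  ],
)

```text
clock: 40.62
tcp_pos: [618.9, -84.5, 238.1]
eef_rot: [-0.001, -0.248, 0.969, -0.0]
contact_force: [-0.1, 0.3, -4.0]
grip_width: 14.5
gripper_force: 59.1
```

```bash
python3 held.py 2 120 blue 225 360 205 300 54.4
```

```text
t 40.62 tcp [618.9 -84.5 238.1] psi 118.7 toolz [-0.001 -0.    -1.   ] q [-0.25  0.35  1.38 -0.    1.41 -2.32] F [-0.1  0.3 -4. ] w 14.5 gf 59.1
blue 1765 [296.9 249.8] ((293.6107177734375, 251.20761108398438), (15.88235092163086, 121.1176528930664), 61.92750930786133)
offset of axis in tool x,y: [2.7 0.7]
```

>>> drive_tool(
  motion=[
    {"dp":[0.014,0,-0.2],"angular":[0,0,0]},
    {"dp":[0,0,-0.3],"angular":[0,0,0]},
    {"dp":[0,0,-0.35],"angular":[0,0,0]},
    {"dp":[0,0,-0.25],"angular":[0,0,0]},
    {"dp":[0,0,-0.167],"angular":[0,0,0]},
  ],
)

```text
clock: 41.3
tcp_pos: [620.2, -84.4, 110.2]
eef_rot: [-0.001, -0.248, 0.969, 0.0]
contact_force: [0.0, -0.3, -3.2]
grip_width: 14.7
gripper_force: 59.0
```

>>> drive_tool(
  motion=[
    {"dp":[0,0,0],"angular":[0,0,0]},
    {"dp":[0,0,0],"angular":[0,0,0]},
    {"dp":[0,0,0],"angular":[0,0,0]},
    {"dp":[0,0,0],"angular":[0,0,0]},
  ],
)

```text
clock: 41.8
tcp_pos: [621.4, -84.2, 112.2]
eef_rot: [0.0, -0.248, 0.969, -0.0]
contact_force: [-0.2, -0.1, -3.4]
grip_width: 14.4
gripper_force: 59.0
```

```bash
python3 sidechk.py 0
```

```text
t 41.8 tcp [621.4 -84.2 112.2] psi 118.8 toolz [ 0.001 -0.    -1.   ] q [-0.25  0.44  1.57 -0.    1.14 -2.32] F [-0.2 -0.1 -3.4] w 14.4 gf 59.0
side 2 n 213 px err [ 0.6 -0.2] world err at z85 [ 1.4 -0.1] rect ((8.0, 24.0), 90.0)
```

>>> drive_tool(
  motion=[
    {"dp":[-0.01,-0.004,-0.006],"angular":[0,0,0]},
    {"dp":[0,0,0],"angular":[0,0,0]},
    {"dp":[0,0,0],"angular":[0,0,0]},
    {"dp":[0,0,0],"angular":[0,0,0]},
    {"dp":[0,0,0],"angular":[0,0,0]},
  ],
)

```text
clock: 42.48
tcp_pos: [620.0, -84.5, 110.7]
eef_rot: [-0.0, -0.248, 0.969, 0.0]
contact_force: [-0.1, -0.2, -2.8]
grip_width: 14.7
gripper_force: 59.0
```

>>> drive_tool(
  motion=[
    {"dp":[0,0,0],"angular":[0,0,0]},
    {"dp":[0,0,0],"angular":[0,0,0]},
    {"dp":[0,0,0],"angular":[0,0,0]},
    {"dp":[0,0,0],"angular":[0,0,0]},
    {"dp":[0,0,0],"angular":[0,0,0]},
  ],
)

```text
clock: 43.1
tcp_pos: [619.9, -84.5, 110.7]
eef_rot: [-0.0, -0.248, 0.969, 0.0]
contact_force: [-0.2, -0.3, -3.4]
grip_width: 14.7
gripper_force: 59.0
```

>>> drive_tool(
  motion=[
    {"dp":[-0.008,-0.014,0],"angular":[0,0,-0.0873]},
    {"dp":[-0.009,-0.014,0],"angular":[0,0,-0.0873]},
    {"dp":[0,0,0],"angular":[0,0,-0.0873]},
    {"dp":[0,0,0],"angular":[0,0,-0.0873]},
    {"dp":[0,0,0],"angular":[0,0,-0.0873]},
  ],
)

```text
clock: 43.72
tcp_pos: [618.2, -87.3, 110.7]
eef_rot: [-0.0, 0.187, 0.982, 0.0]
contact_force: [0.2, 0.7, -3.7]
grip_width: 14.3
gripper_force: 59.1
```

>>> drive_tool(
  motion=[
    {"dp":[0,0,0],"angular":[0,0,-0.0873]},
    {"dp":[0,0,0],"angular":[0,0,-0.0873]},
    {"dp":[0,0,0],"angular":[0,0,-0.0873]},
    {"dp":[0,0,0],"angular":[0,0,-0.0873]},
    {"dp":[0,0,0],"angular":[0,0,-0.0873]},
  ],
)

```text
clock: 44.35
tcp_pos: [618.2, -87.3, 110.7]
eef_rot: [-0.0, 0.585, 0.811, 0.0]
contact_force: [0.2, 1.0, -3.1]
grip_width: 14.8
gripper_force: 59.1
```

>>> drive_tool(
  motion=[
    {"dp":[0,0,0],"angular":[0,0,-0.0873]},
    {"dp":[0,0,0],"angular":[0,0,-0.0873]},
    {"dp":[0,0,0],"angular":[0,0,0]},
    {"dp":[0,0,0],"angular":[0,0,0]},
    {"dp":[0,0,0],"angular":[0,0,0]},
  ],
)

```text
clock: 44.98
tcp_pos: [618.2, -87.3, 110.7]
eef_rot: [-0.0, 0.715, 0.7, 0.0]
contact_force: [0.2, 0.4, -3.5]
grip_width: 14.7
gripper_force: 59.1
```

```bash
python3 sidechk.py 1
```

```text
t 44.98 tcp [618.2 -87.3 110.7] psi -1.2 toolz [ 0.  0. -1.] q [-0.25  0.43  1.57  0.    1.13 -0.23] F [ 0.2  0.4 -3.5] w 14.7 gf 59.1
side 0 n 196 px err [-0.2  0.8] world err at z85 [-1.4 -1.5] rect ((8.0, 23.0), 90.0)
```

>>> drive_tool(
  motion=[
    {"dp":[0.006,0.005,0.005],"angular":[0,0,0]},
    {"dp":[0,0,0],"angular":[0,0,0]},
    {"dp":[0,0,0],"angular":[0,0,0]},
    {"dp":[0,0,0],"angular":[0,0,0]},
    {"dp":[0,0,0],"angular":[0,0,0]},
  ],
)

```text
clock: 45.65
tcp_pos: [618.8, -86.8, 111.2]
eef_rot: [-0.0, 0.715, 0.699, 0.0]
contact_force: [0.3, -0.2, -3.8]
grip_width: 14.6
gripper_force: 59.1
```

>>> drive_tool(
  motion=[
    {"dp":[0,0,0],"angular":[0,0,0]},
    {"dp":[0,0,0],"angular":[0,0,0]},
    {"dp":[0,0,0],"angular":[0,0,0]},
    {"dp":[0,0,0],"angular":[0,0,0]},
    {"dp":[0,0,0],"angular":[0,0,0]},
  ],
)

```text
clock: 46.28
tcp_pos: [618.8, -86.8, 111.2]
eef_rot: [-0.0, 0.715, 0.699, 0.0]
contact_force: [-0.2, -0.1, -2.3]
grip_width: 14.6
gripper_force: 59.1
```

>>> drive_tool(
  motion=[
    {"dp":[-0.006,0.011,0],"angular":[0,0,-0.0873]},
    {"dp":[-0.006,0.011,0],"angular":[0,0,-0.0873]},
    {"dp":[0,0,0],"angular":[0,0,-0.0873]},
    {"dp":[0,0,0],"angular":[0,0,-0.0873]},
    {"dp":[0,0,0],"angular":[0,0,-0.0873]},
  ],
)

```text
clock: 46.9
tcp_pos: [617.6, -84.6, 111.2]
eef_rot: [0.0, 0.944, 0.329, 0.0]
contact_force: [-0.1, 0.3, -3.1]
grip_width: 14.4
gripper_force: 59.1
```

>>> drive_tool(
  motion=[
    {"dp":[0,0,0],"angular":[0,0,-0.0873]},
    {"dp":[0,0,0],"angular":[0,0,-0.0873]},
    {"dp":[0,0,0],"angular":[0,0,-0.0873]},
    {"dp":[0,0,0],"angular":[0,0,-0.0873]},
    {"dp":[0,0,0],"angular":[0,0,-0.0873]},
  ],
)

```text
clock: 47.52
tcp_pos: [617.6, -84.6, 111.2]
eef_rot: [0.0, 0.995, -0.102, 0.0]
contact_force: [0.1, 0.2, -2.9]
grip_width: 14.7
gripper_force: 59.1
```

>>> drive_tool(
  motion=[
    {"dp":[0,0,0],"angular":[0,0,-0.0873]},
    {"dp":[0,0,0],"angular":[0,0,-0.0873]},
    {"dp":[0,0,0],"angular":[0,0,0]},
    {"dp":[0,0,0],"angular":[0,0,0]},
    {"dp":[0,0,0],"angular":[0,0,0]},
  ],
)

```text
clock: 48.15
tcp_pos: [617.6, -84.6, 111.2]
eef_rot: [0.0, 0.963, -0.269, 0.0]
contact_force: [-0.1, -0.9, -3.0]
grip_width: 14.9
gripper_force: 59.1
```

```bash
python3 sidechk.py 2
```

```text
t 48.15 tcp [617.6 -84.6 111.2] psi -121.3 toolz [ 0. -0. -1.] q [-0.25  0.43  1.58 -0.    1.13  1.87] F [-0.1 -0.9 -3. ] w 14.9 gf 59.1
side 1 n 193 px err [-0.2  0.5] world err at z85 [-1.  -0.8] rect ((8.0, 23.0), 90.0)
```

>>> drive_tool(
  motion=[
    {"dp":[0,0,0],"angular":[0,0,0]},
    {"dp":[0,0,0],"angular":[0,0,0]},
    {"dp":[0,0,0],"angular":[0,0,0]},
    {"dp":[0,0,0],"angular":[0,0,0]},
    {"dp":[0,0,0],"angular":[0,0,0]},
  ],
)

```text
clock: 48.82
tcp_pos: [617.6, -84.6, 111.2]
eef_rot: [0.0, 0.963, -0.27, 0.0]
contact_force: [0.4, 0.9, -3.8]
grip_width: 14.7
gripper_force: 59.1
```

>>> drive_tool(
  motion=[
    {"dp":[0,0,0],"angular":[0,0,0]},
    {"dp":[0,0,0],"angular":[0,0,0]},
    {"dp":[0,0,0],"angular":[0,0,0]},
    {"dp":[0,0,0],"angular":[0,0,0]},
    {"dp":[0,0,0],"angular":[0,0,0]},
  ],
)

```text
clock: 49.45
tcp_pos: [617.6, -84.6, 111.2]
eef_rot: [0.0, 0.963, -0.27, 0.0]
contact_force: [0.2, -0.7, -3.3]
grip_width: 14.4
gripper_force: 59.1
```

>>> drive_tool(
  motion=[
    {"dp":[0,0,0.15],"angular":[0,0,0]},
    {"dp":[0,0,0.3],"angular":[0,0,0]},
    {"dp":[0,0,0.3],"angular":[0,0,0]},
    {"dp":[0,0,0.25],"angular":[0,0,0]},
    {"dp":[0,0,0.1],"angular":[0,0,0]},
  ],
)

```text
clock: 50.08
tcp_pos: [618.6, -84.8, 224.1]
eef_rot: [0.0, 0.963, -0.27, 0.003]
contact_force: [-0.3, -0.2, -4.0]
grip_width: 14.8
gripper_force: 59.2
```

>>> drive_tool(
  motion=[
    {"dp":[-0.063,0.13,0],"angular":[0,0,0.0145]},
    {"dp":[-0.126,0.26,0],"angular":[0,0,0.0145]},
    {"dp":[-0.126,0.26,0],"angular":[0,0,0.0145]},
    {"dp":[-0.126,0.26,0],"angular":[0,0,0.0145]},
    {"dp":[-0.126,0.26,0],"angular":[0,0,0.0145]},
  ],
)

```text
clock: 50.7
tcp_pos: [558.8, 34.2, 219.7]
eef_rot: [0.0, 0.98, -0.199, -0.002]
contact_force: [0.2, 0.9, -3.5]
grip_width: 14.9
gripper_force: 59.1
```

>>> drive_tool(
  motion=[
    {"dp":[-0.126,0.26,0],"angular":[0,0,0.0145]},
    {"dp":[-0.126,0.26,0],"angular":[0,0,0.0145]},
    {"dp":[-0.126,0.26,0],"angular":[0,0,0.0145]},
    {"dp":[-0.126,0.26,0],"angular":[0,0,0.0145]},
    {"dp":[-0.126,0.26,0],"angular":[0,0,0.0145]},
  ],
)

```text
clock: 51.32
tcp_pos: [495.6, 163.7, 219.8]
eef_rot: [0.0, 0.992, -0.127, -0.001]
contact_force: [0.4, 0.1, -3.8]
grip_width: 14.9
gripper_force: 59.1
```

>>> drive_tool(
  motion=[
    {"dp":[-0.126,0.26,0],"angular":[0,0,0.0145]},
    {"dp":[-0.126,0.26,0],"angular":[0,0,0.0145]},
    {"dp":[-0.064,0.129,0],"angular":[0,0,0]},
    {"dp":[0,0,-0.2],"angular":[0,0,0]},
    {"dp":[0,0,-0.35],"angular":[0,0,0]},
  ],
)

```text
clock: 51.95
tcp_pos: [466.8, 227.7, 166.3]
eef_rot: [-0.0, 0.995, -0.099, 0.002]
contact_force: [0.9, -0.5, -3.3]
grip_width: 14.7
gripper_force: 59.2
```

>>> drive_tool(
  motion=[
    {"dp":[0,0,-0.35],"angular":[0,0,0]},
    {"dp":[0,0,-0.3],"angular":[0,0,0]},
    {"dp":[0,0,-0.2],"angular":[0,0,0]},
    {"dp":[0,0,-0.15],"angular":[0,0,0]},
    {"dp":[0,0,-0.02],"angular":[0,0,0]},
  ],
)

```text
clock: 52.58
tcp_pos: [465.5, 226.9, 63.2]
eef_rot: [0.001, 0.995, -0.099, -0.001]
contact_force: [-1.1, -1.0, -3.6]
grip_width: 15.1
gripper_force: 59.0
```

>>> drive_tool(
  motion=[
    {"dp":[0,0,-0.01],"angular":[0,0,0]},
    {"dp":[0,0,0],"angular":[0,0,0]},
    {"dp":[0,0,0],"angular":[0,0,0]},
    {"dp":[0,0,0],"angular":[0,0,0]},
  ],
)

```text
clock: 53.08
tcp_pos: [466.6, 227.4, 63.6]
eef_rot: [-0.0, 0.995, -0.099, 0.001]
contact_force: [0.3, -0.3, -3.6]
grip_width: 14.5
gripper_force: 59.0
```

>>> drive_tool(
  motion=[
    {"dp":[0,0,-0.01],"angular":[0,0,0]},
    {"dp":[0,0,-0.01],"angular":[0,0,0]},
    {"dp":[0,0,-0.01],"angular":[0,0,0]},
    {"dp":[0,0,0],"angular":[0,0,0]},
    {"dp":[0,0,0],"angular":[0,0,0]},
  ],
)

```text
clock: 53.7
tcp_pos: [466.4, 227.3, 60.4]
eef_rot: [0.0, 0.995, -0.099, 0.0]
contact_force: [-0.4, -0.6, 0.2]
grip_width: 15.1
gripper_force: 59.4
```

>>> drive_tool(
  motion=[
    {"dp":[0,0,-0.004],"angular":[0,0,0]},
    {"dp":[0,0,0],"angular":[0,0,0]},
    {"dp":[0,0,0],"angular":[0,0,0]},
  ],
)

```text
clock: 54.08
tcp_pos: [466.4, 227.2, 60.4]
eef_rot: [0.0, 0.995, -0.099, 0.0]
contact_force: [-1.5, -1.4, 5.5]
grip_width: 14.7
gripper_force: 60.1
```

Black stands in the case. Releasing and going to white.

>>> drive_tool(
  motion=[
    {"dp":[0,0,0],"angular":[0,0,0]},
    {"dp":[0,0,0],"angular":[0,0,0]},
    {"dp":[0,0,0],"angular":[0,0,0]},
    {"dp":[0,0,0.1],"angular":[0,0,0]},
    {"dp":[0,0,0.2],"angular":[0,0,0]},
  ],
  claw=0.18,
)

```text
clock: 54.7
tcp_pos: [465.9, 227.1, 89.9]
eef_rot: [0.0, 0.995, -0.099, -0.001]
contact_force: [0.0, 0.3, 0.4]
grip_width: 34.7
gripper_force: 0.0
```

>>> drive_tool(
  motion=[
    {"dp":[0,0,0.35],"angular":[0,0,0]},
    {"dp":[0,0,0.4],"angular":[0,0,0]},
    {"dp":[0,0,0.35],"angular":[0,0,0]},
    {"dp":[0,0,0.17],"angular":[0,0,0]},
    {"dp":[0.027,-0.271,0],"angular":[0,0,0.0114]},
  ],
)

```text
clock: 55.32
tcp_pos: [470.2, 201.4, 219.5]
eef_rot: [-0.001, 0.996, -0.086, 0.003]
contact_force: [-0.3, -0.7, -0.1]
grip_width: 35.2
gripper_force: 0.0
```

>>> drive_tool(
  motion=[
    {"dp":[0.027,-0.271,0],"angular":[0,0,0.0114]},
    {"dp":[0.027,-0.271,0],"angular":[0,0,0.0114]},
    {"dp":[0.027,-0.271,0],"angular":[0,0,0.0114]},
    {"dp":[0.027,-0.271,0],"angular":[0,0,0.0114]},
    {"dp":[0.027,-0.271,0],"angular":[0,0,0.0114]},
  ],
)

```text
clock: 55.95
tcp_pos: [482.6, 63.9, 217.6]
eef_rot: [0.0, 1.0, -0.031, 0.001]
contact_force: [0.0, 0.6, -0.3]
grip_width: 34.8
gripper_force: 0.0
```

>>> drive_tool(
  motion=[
    {"dp":[0.027,-0.271,0],"angular":[0,0,0.0114]},
    {"dp":[0.027,-0.271,0],"angular":[0,0,0.0114]},
    {"dp":[0.027,-0.271,0],"angular":[0,0,0.0114]},
    {"dp":[0,0,0],"angular":[0,0,0]},
    {"dp":[0,0,0],"angular":[0,0,0]},
  ],
)

```text
clock: 56.58
tcp_pos: [490.5, -16.1, 217.2]
eef_rot: [-0.0, 1.0, 0.003, 0.0]
contact_force: [0.6, 0.6, 0.7]
grip_width: 34.6
gripper_force: 0.0
```

```bash
python3 overlay.py 491 -17 30.5 w6.png
```

```text
t 56.58 tcp [490.5 -16.1 217.2] psi -89.7 toolz [ 0.001  0.    -1.   ] q [-0.18  0.16  1.7   0.    1.28  1.39] F [0.6 0.6 0.7] w 34.6 gf 0.0
top [322. 234.] corners46 [[277.0, 224.0], [344.0, 260.0], [345.0, 184.0]] enamel [[309.0, 197.0], [309.0, 240.0], [348.0, 219.0]]
```

View pics/w6.png

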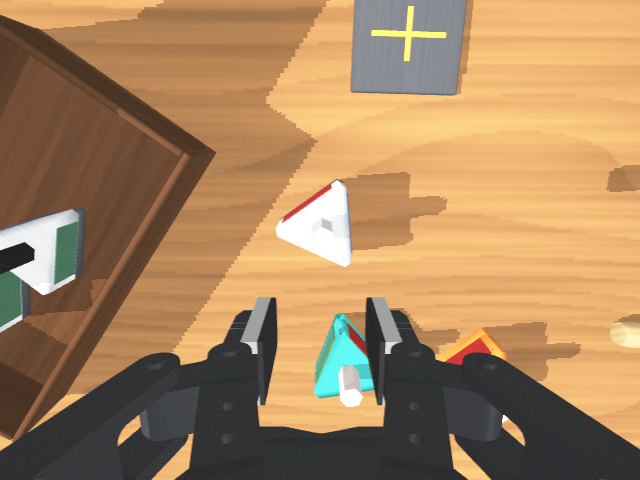

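White (grey body, white knob) is seen with corners at (343,183), (349,264) and (279,228), turned slightly from the estimate. The turquoise decoy at (345,370) and orange at (480,350) are left alone, and black is standing in the case. Refining the fit.

```bash
python3 wfit.py 491 -17 '[["1",349,264],["2",343,183],["0",279,228]]'
```

```text
t 56.62 tcp [490.4 -15.9 217.1] psi -89.6 toolz [ 0.001  0.    -1.   ] q [-0.17  0.16  1.7   0.    1.28  1.39] F [-0.5  0.4 -0.4] w 34.9 gf 0.0
pose [490.1 -18.1] yaw 35.3 [[-0.5, -4.6], [0.2, 0.8], [0.3, 0.3]]
dp [  -0.4   -2.2 -166.1] d along tool x,y [-0.5  2.2]
```

>>> drive_tool(
  motion=[
    {"dp":[0,-0.01,-0.3],"angular":[0,0,0.039]},
    {"dp":[0,0,-0.4],"angular":[0,0,0]},
    {"dp":[0,0,-0.4],"angular":[0,0,0]},
    {"dp":[0,0,-0.35],"angular":[0,0,0]},
    {"dp":[0,0,-0.18],"angular":[0,0,0]},
  ],
)

```text
clock: 57.3
tcp_pos: [489.3, -16.5, 52.1]
eef_rot: [-0.0, 0.999, 0.043, -0.001]
contact_force: [0.3, 0.5, 0.0]
grip_width: 34.9
gripper_force: 0.0
```

>>> drive_tool(
  motion=[
    {"dp":[0,0,0],"angular":[0,0,0]},
    {"dp":[0,0,0],"angular":[0,0,0]},
  ],
)

```text
clock: 57.55
tcp_pos: [491.4, -17.3, 54.6]
eef_rot: [0.0, 0.999, 0.043, 0.001]
contact_force: [0.6, -0.2, 0.4]
grip_width: 35.3
gripper_force: 0.0
```

>>> drive_tool(
  motion=[
    {"dp":[0,0,0],"angular":[0,0,0]},
    {"dp":[0,0,0],"angular":[0,0,0]},
    {"dp":[0,0,0],"angular":[0,0,0]},
    {"dp":[0,0,0],"angular":[0,0,0]},
    {"dp":[0,0,0],"angular":[0,0,0]},
  ],
  claw=1,
)

```text
clock: 58.18
tcp_pos: [491.5, -17.2, 55.0]
eef_rot: [-0.0, 0.999, 0.042, 0.001]
contact_force: [0.1, 3.1, 6.4]
grip_width: 14.8
gripper_force: 59.2
```

>>> drive_tool(
  motion=[
    {"dp":[0,0,0],"angular":[0,0,0]},
    {"dp":[0,0,0],"angular":[0,0,0]},
    {"dp":[0,0,0],"angular":[0,0,0]},
  ],
)

```text
clock: 58.55
tcp_pos: [491.5, -17.2, 55.0]
eef_rot: [-0.0, 0.999, 0.042, 0.001]
contact_force: [-0.7, 3.6, 5.7]
grip_width: 15.0
gripper_force: 59.2
```

```bash
python3 -c "
from h import *
s,c=snap('wrist','w7.png'); st()
im=c['color'].astype(int); print(np.argwhere(((im[...,2]>im[...,0]+70)&(im[...,2]>im[...,1]+70))[150:320,200:400]).mean(0)+[150,200])"; python3 held.py 0 -120 red 225 360 180 300 53.9
```

```text
t 58.6 tcp [491.5 -17.2  55. ] psi -85.2 toolz [ 0.003  0.    -1.   ] q [-0.18  0.32  1.94  0.    0.88  1.31] F [-0.7  1.8  6.1] w 14.6 gf 59.2
[260.17128321 295.40644432]
t 58.6 tcp [491.5 -17.2  55. ] psi -85.2 toolz [ 0.003  0.    -1.   ] q [-0.18  0.32  1.94  0.    0.88  1.31] F [-0.7  1.8  6.1] w 14.6 gf 59.2
red 1773 [295.5 260.2] ((292.3153991699219, 261.67694091796875), (16.372581481933594, 119.94158172607422), 60.2551155090332)
offset of axis in tool x,y: [-4.2 -0.8]
```

```bash
cat >> held.py <<'E'
print('model px at 0,0:',(f([0,0])+cen).round(1),'d/dx',(f([1,0])-f([0,0])).round(2),'d/dy',(f([0,1])-f([0,0])).round(2))
E
python3 held.py 0 -120 red 225 360 180 300 55.0; python3 -c "
import cv2;im=cv2.imread('pics/w7.png')[160:330,200:420];cv2.imwrite('pics/w7c.png',cv2.resize(im,None,fx=3.5,fy=3.5,interpolation=cv2.INTER_CUBIC))"
```

```text
t 58.65 tcp [491.5 -17.2  55. ] psi -85.2 toolz [ 0.003  0.    -1.   ] q [-0.18  0.32  1.94  0.    0.88  1.31] F [0.9 3.3 6.7] w 14.9 gf 59.2
red 1770 [295.4 260.2] ((292.3153991699219, 261.67694091796875), (16.372581481933594, 119.94158172607422), 60.2551155090332)
offset of axis in tool x,y: [-4.5 -0.9]
model px at 0,0: [297.2 250.6] d/dx [-0.04 -2.14] d/dy [2.23 0.  ]
```

View pics/w7c.png

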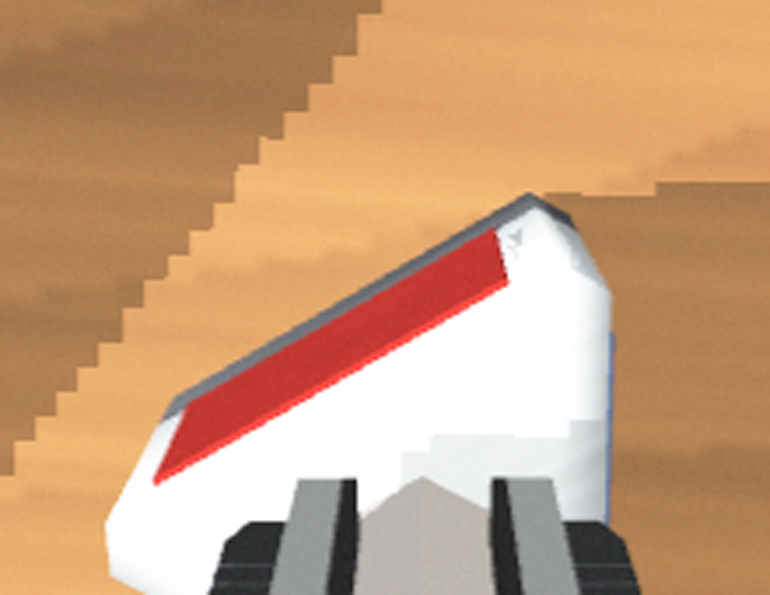

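```bash
python3 - <<'E'
from h import *
s=bot.observe(); c=bot.read_camera('wrist'); print(c['T_tool_cam'].round(3).tolist())
for psi,side,delta in [(118.7,2,120),(-85.2,0,-120),(-85.2,2,120)]:
    q=(R.from_euler('z',psi,degrees=True)*R.from_quat([2**-.5,2**-.5,0,0])).as_quat(); s2=dict(s); s2['eef_rot']=[q[3],*q[:3]]; M=R.from_quat(q).as_matrix()
    k=Cam(c,s2); Rz=R.from_euler('z',psi-delta,degrees=True).as_matrix()
    print(psi,k.proj([Rz@np.array(enamel(side,t,z))+s['tcp_pos']-[0,0,55] for t in(-20,20) for z in(18,38)]).mean(0))
print(s['eef_rot'], R.from_quat([*s['eef_rot'][1:],s['eef_rot'][0]]).as_matrix().round(4).tolist())
E
```

```text
[[0.0, 0.962, 0.273, 68.01], [1.0, -0.0, 0.0, -0.125], [0.0, 0.273, -0.962, -142.517], [0.0, 0.0, 0.0, 1.0]]
118.7 [297.22495206 250.43694257]
-85.2 [297.22495206 250.43694257]
-85.2 [297.22495206 250.43694257]
[-1.80521314e-04  9.99120082e-01  4.19147709e-02  1.47700016e-03] [[0.9965, 0.0838, 0.0029], [0.0838, -0.9965, 0.0005], [0.003, -0.0002, -1.0]]
```

```bash
python3 - <<'E'
from h import *
for i in range(4): print(bot.read_camera('wrist')['T_tool_cam'][:3,3].round(2), bot.read_camera('side')['position'].round(2))
E
```

```text
[ 6.8010e+01 -1.3000e-01 -1.4252e+02] [ 298.93 -548.65  825.14]
[ 6.8010e+01 -1.3000e-01 -1.4252e+02] [ 298.93 -548.65  825.14]
[ 6.8010e+01 -1.3000e-01 -1.4252e+02] [ 298.93 -548.65  825.14]
[ 6.8010e+01 -1.3000e-01 -1.4252e+02] [ 298.93 -548.65  825.14]
```

The wrist calibration reading has shifted about 1.3 mm since the start, so I'll rely on the side camera for the final correction. Lifting white and carrying it to the mark.

>>> drive_tool(
  motion=[
    {"dp":[0,0,0.1],"angular":[0,0,0]},
    {"dp":[0,0,0.35],"angular":[0,0,0]},
    {"dp":[0,0,0.5],"angular":[0,0,0]},
    {"dp":[0,0,0.5],"angular":[0,0,0]},
    {"dp":[0,0,0.4],"angular":[0,0,0]},
  ],
)

```text
clock: 59.78
tcp_pos: [490.3, -18.0, 240.9]
eef_rot: [0.001, 0.999, 0.042, 0.001]
contact_force: [0.5, -0.1, -3.4]
grip_width: 15.0
gripper_force: 59.2
```

>>> drive_tool(
  motion=[
    {"dp":[0.162,-0.087,0],"angular":[0,0,-0.0394]},
    {"dp":[0.162,-0.087,0],"angular":[0,0,-0.0394]},
    {"dp":[0.162,-0.087,0],"angular":[0,0,-0.0394]},
    {"dp":[0.162,-0.087,0],"angular":[0,0,-0.0394]},
    {"dp":[0.162,-0.087,0],"angular":[0,0,-0.0394]},
  ],
)

```text
clock: 60.4
tcp_pos: [571.2, -61.6, 238.4]
eef_rot: [0.0, 0.988, -0.156, -0.001]
contact_force: [0.4, -0.3, -3.2]
grip_width: 14.8
gripper_force: 59.1
```

>>> drive_tool(
  motion=[
    {"dp":[0.162,-0.087,0],"angular":[0,0,-0.0394]},
    {"dp":[0.162,-0.087,0],"angular":[0,0,-0.0394]},
    {"dp":[0.162,-0.087,0],"angular":[0,0,-0.0394]},
    {"dp":[0,0,0],"angular":[0,0,0]},
    {"dp":[0,0,0],"angular":[0,0,0]},
  ],
)

```text
clock: 61.02
tcp_pos: [619.0, -86.9, 238.3]
eef_rot: [0.0, 0.963, -0.269, -0.001]
contact_force: [-0.1, -0.0, -3.3]
grip_width: 14.9
gripper_force: 59.1
```

>>> drive_tool(
  motion=[
    {"dp":[0,0,0],"angular":[0,0,0]},
    {"dp":[0,0,0],"angular":[0,0,0]},
  ],
)

```text
clock: 61.28
tcp_pos: [619.7, -86.9, 239.1]
eef_rot: [0.0, 0.963, -0.269, 0.0]
contact_force: [-0.2, 0.0, -3.6]
grip_width: 14.6
gripper_force: 59.1
```

```bash
python3 -c "
from h import *
st()"
```

```text
t 61.27 tcp [619.7 -86.9 239.1] psi -121.3 toolz [ 0. -0. -1.] q [-0.25  0.35  1.38 -0.    1.41  1.87] F [-0.2  0.  -3.6] w 14.6 gf 59.1
```

>>> drive_tool(
  motion=[
    {"dp":[0.01,0,-0.2],"angular":[0,0,0]},
    {"dp":[0,0,-0.3],"angular":[0,0,0]},
    {"dp":[0,0,-0.35],"angular":[0,0,0]},
    {"dp":[0,0,-0.25],"angular":[0,0,0]},
    {"dp":[0,0,-0.171],"angular":[0,0,0]},
  ],
)

```text
clock: 61.9
tcp_pos: [620.6, -87.0, 110.6]
eef_rot: [0.0, 0.963, -0.269, -0.0]
contact_force: [0.0, -0.4, -3.6]
grip_width: 14.9
gripper_force: 59.0
```

>>> drive_tool(
  motion=[
    {"dp":[0,0,0],"angular":[0,0,0]},
    {"dp":[0,0,0],"angular":[0,0,0]},
    {"dp":[0,0,0],"angular":[0,0,0]},
    {"dp":[0,0,0],"angular":[0,0,0]},
    {"dp":[0,0,0],"angular":[0,0,0]},
  ],
)

```text
clock: 62.52
tcp_pos: [621.4, -87.3, 112.2]
eef_rot: [0.0, 0.963, -0.27, 0.001]
contact_force: [-0.5, 0.2, -4.3]
grip_width: 14.5
gripper_force: 59.0
```

```bash
python3 sidechk.py 0; python3 m3.py | grep 'cross side'
```

```text
t 62.52 tcp [621.4 -87.3 112.2] psi -121.3 toolz [ 0.001 -0.001 -1.   ] q [-0.25  0.44  1.57 -0.    1.14  1.87] F [-0.5  0.2 -4.3] w 14.5 gf 59.0
side 2 n 195 px err [0.  0.5] world err at z85 [-0.5 -1. ] rect ((7.0, 24.0), 90.0)m3.py:11: RuntimeWarning: Mean of empty slice.
  f=least_squares(crossfit,[*P.mean(0),0.]); print('cross',f.x[:2].round(1),np.degrees(f.x[2]).round(2),len(P))
  ret = ret.dtype.type(ret / rcount)
Traceback (most recent call last):
  File "m3.py", line 11, in <module>
    f=least_squares(crossfit,[*P.mean(0),0.]); print('cross',f.x[:2].round(1),np.degrees(f.x[2]).round(2),len(P))
                             ^^^^^^^^^^^^^^^
TypeError: Value after * must be an iterable, not numpy.float64
```

>>> drive_tool(
  motion=[
    {"dp":[0.005,0.007,0],"angular":[0,0,0]},
    {"dp":[0,0,0],"angular":[0,0,0]},
    {"dp":[0,0,0],"angular":[0,0,0]},
    {"dp":[0,0,0],"angular":[0,0,0]},
    {"dp":[0,0,0],"angular":[0,0,0]},
  ],
)

```text
clock: 63.25
tcp_pos: [621.7, -86.5, 111.7]
eef_rot: [0.0, 0.963, -0.27, 0.0]
contact_force: [-0.1, 0.3, -4.0]
grip_width: 14.4
gripper_force: 59.0
```

>>> drive_tool(
  motion=[
    {"dp":[0,0,0],"angular":[0,0,0]},
    {"dp":[0,0,0],"angular":[0,0,0]},
    {"dp":[0,0,0],"angular":[0,0,0]},
    {"dp":[0,0,0],"angular":[0,0,0]},
    {"dp":[0,0,0],"angular":[0,0,0]},
  ],
)

```text
clock: 63.88
tcp_pos: [621.7, -86.5, 111.7]
eef_rot: [0.0, 0.963, -0.27, 0.0]
contact_force: [-0.1, 0.1, -3.4]
grip_width: 14.7
gripper_force: 59.0
```

```bash
python3 sidechk.py 0
```

```text
t 63.88 tcp [621.7 -86.5 111.7] psi -121.3 toolz [ 0. -0. -1.] q [-0.25  0.44  1.57 -0.    1.14  1.87] F [-0.1  0.1 -3.4] w 14.7 gf 59.0
side 2 n 217 px err [-0. -0.] world err at z85 [-0.   0.1] rect ((8.0, 24.0), 90.0)
```

>>> drive_tool(
  motion=[
    {"dp":[-0.1,0,0],"angular":[0,0,0.0873]},
    {"dp":[-0.1,0,0],"angular":[0,0,0.0873]},
    {"dp":[-0.1,0,0],"angular":[0,0,0.0873]},
    {"dp":[-0.1,0,0],"angular":[0,0,0.0873]},
    {"dp":[0,0,0],"angular":[0,0,0.0873]},
  ],
)

```text
clock: 64.55
tcp_pos: [580.7, -86.4, 111.8]
eef_rot: [-0.0, 0.986, 0.166, -0.0]
contact_force: [-0.5, -0.6, -2.6]
grip_width: 14.9
gripper_force: 59.1
```

>>> drive_tool(
  motion=[
    {"dp":[0,0,0],"angular":[0,0,0.0873]},
    {"dp":[0,0,0],"angular":[0,0,0.0873]},
    {"dp":[0,0,0],"angular":[0,0,0.0873]},
    {"dp":[0,0,0],"angular":[0,0,0.0873]},
    {"dp":[0,0,0],"angular":[0,0,0.0873]},
  ],
)

```text
clock: 65.18
tcp_pos: [581.8, -86.5, 111.8]
eef_rot: [-0.0, 0.824, 0.567, 0.0]
contact_force: [0.0, -0.2, -4.0]
grip_width: 14.5
gripper_force: 59.1
```

>>> drive_tool(
  motion=[
    {"dp":[0,0,0],"angular":[0,0,0.0873]},
    {"dp":[0,0,0],"angular":[0,0,0.0873]},
    {"dp":[0,0,0],"angular":[0,0,0.0873]},
    {"dp":[0,0,0],"angular":[0,0,0.0873]},
    {"dp":[0,0,0],"angular":[0,0,0.0873]},
  ],
)

```text
clock: 65.8
tcp_pos: [581.7, -86.5, 111.8]
eef_rot: [-0.0, 0.507, 0.862, 0.0]
contact_force: [-0.4, -0.6, -4.1]
grip_width: 14.9
gripper_force: 59.1
```

>>> drive_tool(
  motion=[
    {"dp":[0,0,0],"angular":[0,0,0.0873]},
    {"dp":[0,0,0],"angular":[0,0,0.0873]},
    {"dp":[0,0,0],"angular":[0,0,0.0873]},
    {"dp":[0,0,0],"angular":[0,0,0.0873]},
    {"dp":[0,0,0],"angular":[0,0,0.0873]},
  ],
)

```text
clock: 66.42
tcp_pos: [581.7, -86.5, 111.8]
eef_rot: [-0.0, 0.095, 0.995, 0.0]
contact_force: [-0.1, -0.8, -2.9]
grip_width: 14.7
gripper_force: 59.1
```

>>> drive_tool(
  motion=[
    {"dp":[0.1,0,0],"angular":[0,0,0.0873]},
    {"dp":[0.1,0,0],"angular":[0,0,0.0873]},
    {"dp":[0.1,0,0],"angular":[0,0,0.0873]},
    {"dp":[0.048,-0.006,0],"angular":[0,0,0.0873]},
    {"dp":[0,0,0],"angular":[0,0,0]},
  ],
)

```text
clock: 67.05
tcp_pos: [616.9, -87.2, 111.7]
eef_rot: [-0.0, -0.248, 0.969, -0.0]
contact_force: [0.1, -0.3, -3.7]
grip_width: 14.6
gripper_force: 59.1
```

>>> drive_tool(
  motion=[
    {"dp":[0,0,0],"angular":[0,0,0]},
    {"dp":[0,0,0],"angular":[0,0,0]},
    {"dp":[0,0,0],"angular":[0,0,0]},
  ],
)

```text
clock: 67.42
tcp_pos: [616.3, -87.1, 111.8]
eef_rot: [-0.0, -0.248, 0.969, 0.0]
contact_force: [0.2, 0.1, -4.0]
grip_width: 15.1
gripper_force: 59.1
```

```bash
python3 sidechk.py 1
```

```text
t 67.42 tcp [616.3 -87.1 111.8] psi 118.8 toolz [-0.001 -0.    -1.   ] q [-0.25  0.43  1.58 -0.    1.13 -2.32] F [ 0.2  0.1 -4. ] w 15.1 gf 59.1
side 0 n 186 px err [0.5 0.5] world err at z85 [ 0.2 -1.5] rect ((7.0, 23.0), 90.0)
```

>>> drive_tool(
  motion=[
    {"dp":[0,0.007,0],"angular":[0,0,0]},
    {"dp":[0,0,0],"angular":[0,0,0]},
    {"dp":[0,0,0],"angular":[0,0,0]},
    {"dp":[0,0,0],"angular":[0,0,0]},
    {"dp":[0,0,0],"angular":[0,0,0]},
  ],
)

```text
clock: 68.1
tcp_pos: [616.5, -86.4, 111.7]
eef_rot: [-0.0, -0.249, 0.969, 0.0]
contact_force: [0.7, -0.2, -3.5]
grip_width: 14.9
gripper_force: 59.1
```

>>> drive_tool(
  motion=[
    {"dp":[0,0,0],"angular":[0,0,0]},
    {"dp":[0,0,0],"angular":[0,0,0]},
    {"dp":[0,0,0],"angular":[0,0,0]},
    {"dp":[0,0,0],"angular":[0,0,0]},
    {"dp":[0,0,0],"angular":[0,0,0]},
  ],
)

```text
clock: 68.72
tcp_pos: [616.5, -86.4, 111.7]
eef_rot: [-0.0, -0.249, 0.969, 0.0]
contact_force: [-0.6, -0.2, -3.5]
grip_width: 14.8
gripper_force: 59.1
```

>>> drive_tool(
  motion=[
    {"dp":[0.012,0.019,0],"angular":[0,0,-0.0873]},
    {"dp":[0.012,0.019,0],"angular":[0,0,-0.0873]},
    {"dp":[0,0,0],"angular":[0,0,-0.0873]},
    {"dp":[0,0,0],"angular":[0,0,-0.0873]},
    {"dp":[0,0,0],"angular":[0,0,-0.0873]},
  ],
)

```text
clock: 69.35
tcp_pos: [618.9, -82.6, 111.7]
eef_rot: [-0.0, 0.187, 0.982, 0.0]
contact_force: [0.5, -0.1, -3.9]
grip_width: 14.4
gripper_force: 59.1
```

>>> drive_tool(
  motion=[
    {"dp":[0,0,0],"angular":[0,0,-0.0873]},
    {"dp":[0,0,0],"angular":[0,0,-0.0873]},
    {"dp":[0,0,0],"angular":[0,0,-0.0873]},
    {"dp":[0,0,0],"angular":[0,0,-0.0873]},
    {"dp":[0,0,0],"angular":[0,0,-0.0873]},
  ],
)

```text
clock: 69.97
tcp_pos: [619.0, -82.6, 111.7]
eef_rot: [-0.0, 0.585, 0.811, 0.0]
contact_force: [-0.5, 0.3, -3.0]
grip_width: 15.0
gripper_force: 59.1
```

>>> drive_tool(
  motion=[
    {"dp":[0,0,0],"angular":[0,0,-0.0873]},
    {"dp":[0,0,0],"angular":[0,0,-0.0873]},
    {"dp":[0,0,0],"angular":[0,0,0]},
    {"dp":[0,0,0],"angular":[0,0,0]},
    {"dp":[0,0,0],"angular":[0,0,0]},
  ],
)

```text
clock: 70.6
tcp_pos: [618.9, -82.6, 111.7]
eef_rot: [-0.0, 0.714, 0.7, 0.0]
contact_force: [0.3, -0.7, -2.9]
grip_width: 14.7
gripper_force: 59.1
```

```bash
python3 sidechk.py 2
```

```text
t 70.6 tcp [618.9 -82.6 111.7] psi -1.2 toolz [ 0.     0.001 -1.   ] q [-0.24  0.43  1.57  0.    1.14 -0.22] F [ 0.3 -0.7 -2.9] w 14.7 gf 59.1
side 1 n 190 px err [0.1 0.5] world err at z85 [-0.5 -1.2] rect ((24.0, 7.0), 0.0)
```

>>> drive_tool(
  motion=[
    {"dp":[0.002,0.005,0],"angular":[0,0,0]},
    {"dp":[0,0,0],"angular":[0,0,0]},
    {"dp":[0,0,0],"angular":[0,0,0]},
    {"dp":[0,0,0],"angular":[0,0,0]},
    {"dp":[0,0,0],"angular":[0,0,0]},
  ],
)

```text
clock: 71.28
tcp_pos: [619.1, -82.1, 111.7]
eef_rot: [-0.0, 0.715, 0.699, 0.0]
contact_force: [0.1, -0.3, -3.5]
grip_width: 14.9
gripper_force: 59.1
```

>>> drive_tool(
  motion=[
    {"dp":[0,0,0],"angular":[0,0,0]},
    {"dp":[0,0,0],"angular":[0,0,0]},
    {"dp":[0,0,0],"angular":[0,0,0]},
    {"dp":[0,0,0],"angular":[0,0,0]},
    {"dp":[0,0,0],"angular":[0,0,0]},
  ],
)

```text
clock: 71.9
tcp_pos: [619.1, -82.1, 111.7]
eef_rot: [-0.0, 0.715, 0.699, 0.0]
contact_force: [0.4, -0.0, -3.7]
grip_width: 14.8
gripper_force: 59.1
```

>>> drive_tool(
  motion=[
    {"dp":[0,0,0.15],"angular":[0,0,0]},
    {"dp":[0,0,0.3],"angular":[0,0,0]},
    {"dp":[0,0,0.3],"angular":[0,0,0]},
    {"dp":[0,0,0.25],"angular":[0,0,0]},
    {"dp":[0,0,0.1],"angular":[0,0,0]},
  ],
)

```text
clock: 72.53
tcp_pos: [620.1, -82.4, 224.6]
eef_rot: [0.002, 0.715, 0.699, 0.001]
contact_force: [0.3, 0.3, -4.1]
grip_width: 14.8
gripper_force: 59.2
```

>>> drive_tool(
  motion=[
    {"dp":[-0.062,0.212,0],"angular":[0,0,-0.0727]},
    {"dp":[-0.062,0.212,0],"angular":[0,0,-0.0727]},
    {"dp":[-0.062,0.212,0],"angular":[0,0,-0.0727]},
    {"dp":[-0.062,0.212,0],"angular":[0,0,-0.0727]},
    {"dp":[-0.062,0.212,0],"angular":[0,0,-0.0727]},
  ],
)

```text
clock: 73.15
tcp_pos: [587.5, 24.6, 221.4]
eef_rot: [-0.0, 0.918, 0.397, -0.0]
contact_force: [0.1, 0.6, -3.4]
grip_width: 14.6
gripper_force: 59.1
```

>>> drive_tool(
  motion=[
    {"dp":[-0.062,0.212,0],"angular":[0,0,-0.0727]},
    {"dp":[-0.062,0.212,0],"angular":[0,0,-0.0727]},
    {"dp":[-0.062,0.212,0],"angular":[0,0,-0.0727]},
    {"dp":[-0.062,0.212,0],"angular":[0,0,-0.0727]},
    {"dp":[-0.062,0.212,0],"angular":[0,0,-0.0727]},
  ],
)

```text
clock: 73.78
tcp_pos: [556.5, 130.5, 221.4]
eef_rot: [0.0, 0.999, 0.045, -0.0]
contact_force: [-0.3, -0.1, -2.8]
grip_width: 14.5
gripper_force: 59.1
```

>>> drive_tool(
  motion=[
    {"dp":[-0.062,0.212,0],"angular":[0,0,-0.0727]},
    {"dp":[-0.067,0.215,0],"angular":[0,0,-0.0727]},
    {"dp":[0,0,0],"angular":[0,0,0]},
    {"dp":[0,0,-0.2],"angular":[0,0,0]},
    {"dp":[0,0,-0.35],"angular":[0,0,0]},
  ],
)

```text
clock: 74.4
tcp_pos: [545.8, 171.9, 167.5]
eef_rot: [0.0, 0.995, -0.097, 0.002]
contact_force: [0.4, 0.3, -4.6]
grip_width: 14.8
gripper_force: 59.2
```

>>> drive_tool(
  motion=[
    {"dp":[0,0,-0.35],"angular":[0,0,0]},
    {"dp":[0,0,-0.3],"angular":[0,0,0]},
    {"dp":[0,0,-0.2],"angular":[0,0,0]},
    {"dp":[0,0,-0.15],"angular":[0,0,0]},
    {"dp":[0,0,-0.02],"angular":[0,0,0]},
  ],
)

```text
clock: 75.03
tcp_pos: [543.8, 172.0, 63.8]
eef_rot: [0.001, 0.995, -0.097, -0.001]
contact_force: [0.6, -1.1, -3.3]
grip_width: 14.5
gripper_force: 59.0
```

>>> drive_tool(
  motion=[
    {"dp":[0,0,0],"angular":[0,0,0]},
    {"dp":[0,0,0],"angular":[0,0,0]},
    {"dp":[0,0,0],"angular":[0,0,0]},
    {"dp":[0,0,0],"angular":[0,0,0]},
  ],
)

```text
clock: 75.53
tcp_pos: [544.4, 172.7, 65.2]
eef_rot: [0.0, 0.995, -0.098, 0.001]
contact_force: [0.1, 0.3, -3.4]
grip_width: 14.6
gripper_force: 59.1
```

Target z is 61.0; continuing gently.

>>> drive_tool(
  motion=[
    {"dp":[0,0,-0.01],"angular":[0,0,0]},
    {"dp":[0,0,-0.01],"angular":[0,0,0]},
    {"dp":[0,0,-0.01],"angular":[0,0,0]},
    {"dp":[0,0,-0.005],"angular":[0,0,0]},
    {"dp":[0,0,0],"angular":[0,0,0]},
  ],
)

```text
clock: 76.15
tcp_pos: [544.2, 172.6, 61.2]
eef_rot: [0.0, 0.995, -0.098, 0.0]
contact_force: [-0.4, 0.3, -3.8]
grip_width: 14.4
gripper_force: 59.3
```

>>> drive_tool(
  motion=[
    {"dp":[0,0,-0.003],"angular":[0,0,0]},
    {"dp":[0,0,0],"angular":[0,0,0]},
    {"dp":[0,0,0],"angular":[0,0,0]},
  ],
)

```text
clock: 76.53
tcp_pos: [544.2, 172.6, 61.1]
eef_rot: [0.0, 0.995, -0.098, 0.0]
contact_force: [-0.8, -0.0, -2.1]
grip_width: 14.6
gripper_force: 59.4
```

>>> drive_tool(
  motion=[
    {"dp":[0,0,-0.005],"angular":[0,0,0]},
    {"dp":[0,0,0],"angular":[0,0,0]},
    {"dp":[0,0,0],"angular":[0,0,0]},
    {"dp":[0,0,0],"angular":[0,0,0]},
  ],
)

```text
clock: 77.03
tcp_pos: [544.3, 172.7, 61.0]
eef_rot: [-0.0, 0.995, -0.098, 0.0]
contact_force: [-3.0, -0.5, 6.3]
grip_width: 15.2
gripper_force: 60.3
```

White is down. Releasing and retreating toward the start for a final check.

>>> drive_tool(
  motion=[
    {"dp":[0,0,0],"angular":[0,0,0]},
    {"dp":[0,0,0],"angular":[0,0,0]},
    {"dp":[0,0,0],"angular":[0,0,0]},
    {"dp":[0,0,0.1],"angular":[0,0,0]},
    {"dp":[0,0,0.2],"angular":[0,0,0]},
  ],
  claw=0.18,
)

```text
clock: 77.65
tcp_pos: [543.8, 172.5, 90.5]
eef_rot: [0.0, 0.995, -0.098, -0.001]
contact_force: [2.4, 0.2, 0.1]
grip_width: 35.4
gripper_force: 0.0
```

>>> drive_tool(
  motion=[
    {"dp":[0,0,0.35],"angular":[0,0,0]},
    {"dp":[0,0,0.4],"angular":[0,0,0]},
    {"dp":[0,0,0.4],"angular":[0,0,0]},
    {"dp":[0,0,0.3],"angular":[0,0,0]},
    {"dp":[-0.1,-0.25,0],"angular":[0,0,0]},
  ],
)

```text
clock: 78.28
tcp_pos: [536.5, 148.6, 239.2]
eef_rot: [-0.001, 0.995, -0.097, 0.004]
contact_force: [-0.4, -1.2, -0.2]
grip_width: 34.6
gripper_force: 0.0
```

>>> drive_tool(
  motion=[
    {"dp":[-0.2,-0.3,0],"angular":[0,0,0]},
    {"dp":[-0.2,-0.3,0],"angular":[0,0,0]},
    {"dp":[-0.2,-0.3,0],"angular":[0,0,0]},
    {"dp":[-0.1,-0.15,0],"angular":[0,0,0]},
    {"dp":[0,0,0],"angular":[0,0,0]},
  ],
)

```text
clock: 78.9
tcp_pos: [464.2, 42.2, 236.0]
eef_rot: [-0.0, 0.995, -0.099, 0.001]
contact_force: [-1.0, 0.4, 0.2]
grip_width: 34.8
gripper_force: 0.0
```

```bash
python3 - <<'E'
from h import *
st(); _,a=snap('side'); _,b=snap('scene')
x=cv2.resize(a['color'][70:390,130:530],(400,320)); y=b['color'][130:450,130:530]
cv2.imwrite('pics/final.png',np.hstack([x,y]))
E
```

```text
t 78.9 tcp [464.2  42.2 236. ] psi -101.3 toolz [ 0.002  0.    -1.   ] q [-0.06  0.11  1.71  0.    1.32  1.71] F [-1.   0.4  0.2] w 34.8 gf 0.0
```

View pics/final.png

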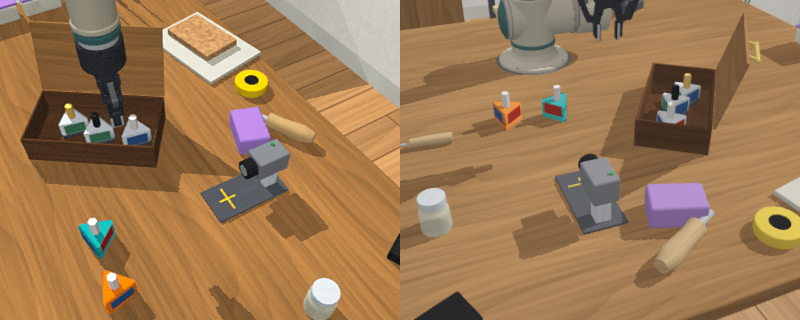

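The final view shows brass, black and white upright in the case at (72,120), (98,127) and (135,130), with the lid open on its stop. Scope, jar, tub, scraper and the decoys are untouched. Handing in.

```bash
python3 -c "
from station import bot
print(bot.close_job())"
```

```text
the job is handed in; nothing more can be done
None
```

The job is handed in: the lid is open on its stop, and brass, black and white were shown red, green, blue in that order, within about 2 mm of the focus by the side camera, and stand upright in the case with nothing else moved.

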